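# Load coir seed discs into a spring magazine

## Robot

A 6-joint arm with a two-finger parallel gripper is mounted at the origin on the work surface; the furniture and walls round the work are solid. World frame = base frame: x ahead of the robot, y to its left, z up, the work surface at z = 0. Lengths are in m, angles in degrees, forces in N, time in s.
With the tool pointing down it reaches from about 0.375 to 0.9 m from the base axis. Payload 3.1 kg.
Tool frame: the origin (TCP) lies at the very end of the fingers, on their centre line; the grasp point (between the pads) lies 19 mm behind it (bot.grip_point_offset is the distance from the TCP to the grasp point, in m); z points along the fingers, x is the direction in which the jaws open and shut, and the axes are right-handed (so a half turn about z gives the same grasp; the last joint's range is limited). The gripper opens to 87 mm and grips with 3 to 60 N. Pads are 19 mm wide; open, the fingers measure 117 mm over their backs; the gripper's body (75 mm by 190 mm) begins 51 mm behind the grasp point.
Start: joints at [-77.034, 30.224, 82.088, -0, 67.689, -10.227], TCP at [0.246, -0.574, 0.223] pointing down, gripper open.
Joint ranges: [-176.69, 176.69], [-43.24, 126.21], [12.49, 139.97], [-82, 262], [0, 151.66], [-163.58, 163.58]. Speed limits (degrees/s): [159.86, 159.86, 180, 180, 180, 180].

## Interface

Orientations are given as a 3x3 rotation matrix whose columns are the frame's x, y, z axes.
In Python, from rig import bot, capture, recognise, place_of gives the robot as it stands.
- The arm moves only by the tool send_rows, never from a script. Its argument "motion" is a list of rows, each a list of 2 entries, a list of its own where there are three numbers: the shift along the tool's x, y, z in mm, then the turn about the tool's z in rad. A call has exactly 5 rows; each row shifts and turns the pose as measured when the row begins, along the tool's axes as they then stand; what a row does not reach is not made up. A row lasts 1/12 s, in which the tool goes at most 41.7 mm and 7.16 degrees, less where a joint would pass 70% of its speed; a pose out of reach is approached as far as the arm can. A call with a gripper value outside its range is refused whole. "gripper" is the closure, from 0 (fully open) to 1 (shut), set as the call begins (left out, the last holds). The fingers move at their own pace and stop on an object; the grip force is fixed at half the most. Time passes only in rows, so rows that do not move let the fingers close, or fill a call up. It gives the time, the measured TCP pose, the force and the opening at its end, in the units of the state.
- bot.read_state(): the state, without advancing time (a new reading comes with each control period).
- capture(name): name is "scene" or "top" or "wrist"; returns a dict with "image" (420x560x3 uint8, blue, green, red), "fx", "fy", "cx", "cy" (pixels), "dist_coeffs" ([k1, k2, p1, p2, k3] as OpenCV has them; the pictures are not rectified), "rvec" (rotation vector, rad) and "tvec" (3), from world to camera coordinates, as OpenCV has them. Camera axes: x right, y down, z forward; pixel columns grow to the right and rows downward; lengths in m; the calibration is good to about 2 mm. A picture is of the moment at which its call begins. There is no depth.
- bot.hand_in(): hands the job in, once; it reports no verdict.
Trained networks look in the newest picture that a camera, given by its name, has taken for a name from the list of things; names that differ only in an ending like _2 or _b are one class to them, and where a whole thing is asked for, a point or a joint stands for the part that bears it (a point fixed in the world has none). Each returns a list of dicts, best first, with "p" (0 to 1); they miss things now and then, are a little off and sometimes report something else, mostly with a low value. They report only what shows in the picture. A call takes as long as a camera call. They do not tell look-alikes from the thing itself.
- recognise(camera, target): "xy" ([column, row] in pixels, amid what is visible of it).
- place_of(camera, target): "xy" ([column, row] in pixels: a listed point, or the origin of a listed thing).
The state is a dict: "time_s": time; "joint_positions": joint angles; "qvel": joint speeds; "tau": joint torques, N m; "position": TCP position; "tcp_rot": TCP orientation; "force": force on the tool from outside, world axes, zero at the start; "moment": the same for the moment, N m; "opening": opening from 0.0 (shut) to 1.0 (fully open).
Only numpy, scipy, OpenCV 4.12 (cv2) and the standard library are available. Lean on these libraries where they do the work, as an engineer would, in place of code of your own. Each camera call takes 0.05 s, during which the arm holds its last target.

## Task

Refill the spring-loaded disc magazine: lift off its dust cap and stand the cap on the bench, then press every medium (50 mm) coir disc down into the magazine, one on top of another, until it snaps under the three catches and stays down. Leave the small and the large disc on the bench, put the cap back squarely on the magazine, and do not disturb the small clay pot, the tin or the glue bottle.

Things in the scene. Friction and masses are not known exactly. Their poses are not given: they have to be found in the camera images.
- magazine: Fixed dark green open-frame stack magazine, upright; origin in the middle of its underside on the bench. Round foot 112 mm across, 12 mm thick; three posts round a 52 mm bore; head 76 mm across, its tops 107 mm above the bench. Room for four discs. Three cream catches in the head yield outward by themselves as a disc is pushed down past them, then spring back over it (noses on a 44 mm circle).
- magazine_mouth (a point): On the magazine's axis, level with the catches' undersides, 92 mm above the bench; z up. A medium disc laid in the mouth rests on the catches' slopes, which centre it to 3 mm, underside 100 mm above the bench. Press its middle straight down (closed fingertips fit between the catches; up to 15 N) until its top is 3 to 5 mm below this point: it snaps under and is held, top level with this point.
- follower (a joint): How far the orange follower plate under the discs is pushed down against its coil spring (2 N at the top, 80 N/m), m: 0 empty, about 0.016 more for each disc held; at most 0.073.
- dust_cap: Loose cream cap, 80 g, 90 mm across outside, 84 mm inside, origin in the middle of its lower edge. Its 18 mm skirt goes loosely (4 mm all round) over the magazine's head and its roof rests on the head; roof 4 mm thick, then a green knob on top; 52 mm high in all. It cannot sit down on a disc that stands up. Bare bench for it: about x 0.475, y 0.21 m.
- cap_knob (a point): Middle of the cap's green knob (26 mm across, 30 mm high), on the cap's axis, 37 mm above its lower edge, z up; 126 mm above the bench with the cap on the magazine, 37 mm with it on the bench.
- disc_1_center (a point): Centre of a medium disc: brown compressed coir, 50 mm across, 16 mm thick, about 30 g, z along its axis. Lies flat on the bench at the start. Two to four of the medium discs are there; an absent one has no pose.
- disc_2_center (a point): Centre of a medium disc: brown compressed coir, 50 mm across, 16 mm thick, about 30 g, z along its axis. Lies flat on the bench at the start. Two to four of the medium discs are there; an absent one has no pose.
- disc_3_center (a point): Centre of a medium disc: brown compressed coir, 50 mm across, 16 mm thick, about 30 g, z along its axis. Lies flat on the bench at the start. Two to four of the medium discs are there; an absent one has no pose.
- disc_4_center (a point): Centre of a medium disc: brown compressed coir, 50 mm across, 16 mm thick, about 30 g, z along its axis. Lies flat on the bench at the start. Two to four of the medium discs are there; an absent one has no pose.
- small_disc_center (a point): Centre of the small disc: same look, 42 mm across, 16 mm thick. It would slip through between the catches; leave it on the bench.
- large_disc_center (a point): Centre of the large disc: same look, 58 mm across, 16 mm thick. Does not go into the magazine; leave it on the bench.
- mini_terracotta_2: Small clay pot, 53 mm across, 48 mm high, a bystander; origin at its underside.
- pin_tin: Blue and grey round tin, 70 mm across, 36 mm high, a bystander; origin at its underside.
- glue_bottle: White glue bottle with orange cap, 47 mm across, 137 mm high, a bystander; origin at its underside.
- parts_cabinet: Fixed drawer cabinet, origin in the middle of its underside; front faces its -x, 0.065 m from the origin (drawer pulls to 0.08 m; an open drawer, on its -y half, to 0.11 m); 300 mm along its y, 205 mm high.
Mind the look-alikes: they are no part of the job. What is shaped like the part that bears disc_1_center but green or yellow is not meant. Leave any red look-alike of the part that bears disc_3_center alone.

How it is judged:
By the outcome, as a careful person would: the job done as asked, in the order asked, and still so for the second after the job is handed in, with the robot touching nothing.
Of disc_1, disc_2, disc_3, disc_4 only 2 to 4 are there at a start; the rules pass over those that are not, and their reading is None.
At some moment in a run one of disc_1, disc_2, disc_3, disc_4 may be knocked a few centimetres aside while the robot is not near it.
Once in a run the grip may slacken for a moment while it holds something.
It also fails if it takes over 210 s, if anything falls off the work surface, if the arm or the gripper's body presses on something with over 40 N, if the wrist force passes 120 N, or if a joint passes its speed limit or range.

## Working session

There is one attempt and no reset: what is moved stays moved. The work goes in short steps, Python scripts to look and compute and a tool call to move; the robot and the scene stay as the last step left them, time stands still between calls to the robot, and variables do not carry over. Pictures are saved under pics/ and viewed, and the job is handed in when it is done.

Besides the shell and the picture viewer there is one more tool, called as a command line: name --argument value ..., lists and objects as JSON in quotes. send_rows: Moves the arm, as the interface text tells. Its arguments: {"type":"object","properties":{"motion":{"type":"array","items":{"type":"array"}},"gripper":{"type":"number"}},"required":["motion"]}

```bash
mkdir -p pics; ls; cat > h.py <<'E'
import numpy as np, cv2
from rig import bot, capture, recognise, place_of
def cam(name, fn=None):
    c=capture(name)
    if fn: cv2.imwrite('pics/'+fn+'.png', c['image'])
    return c
def ray(c,xy,z):
    K=np.array([[c['fx'],0,c['cx']],[0,c['fy'],c['cy']],[0,0,1.]])
    u=cv2.undistortPoints(np.array([[xy]],float),K,np.array(c['dist_coeffs'],float))[0,0]
    R,_=cv2.Rodrigues(np.array(c['rvec'],float)); t=np.array(c['tvec'],float).ravel()
    d=R.T@np.array([u[0],u[1],1]); o=-R.T@t
    return o+d*(z-o[2])/d[2]
def proj(c,P):
    K=np.array([[c['fx'],0,c['cx']],[0,c['fy'],c['cy']],[0,0,1.]])
    return cv2.projectPoints(np.array(P,float).reshape(-1,1,3),np.array(c['rvec'],float),np.array(c['tvec'],float),K,np.array(c['dist_coeffs'],float))[0].reshape(-1,2)
def st():
    s=bot.read_state(); print('t',round(s['time_s'],2),'pos',np.round(s['position'],4),'F',np.round(s['force'],1),'op',round(s['opening'],3)); print(np.round(s['tcp_rot'],3).tolist()); return s
def delta(target, s=None):
    s=s or bot.read_state(); R=np.array(s['tcp_rot']); return np.round(R.T@(np.array(target)-np.array(s['position']))*1000,1)
E
python3 - <<'E'
from h import *
Z={'magazine':0,'dust_cap':.089,'cap_knob':.126,'disc_1_center':.008,'small_disc_center':.008,'large_disc_center':.008,'mini_terracotta_2':0,'pin_tin':0,'glue_bottle':0,'parts_cabinet':0}
st()
for n in ['scene','top','wrist']:
    c=cam(n,n+'0')
    print(n)
    for k,z in Z.items():
        print(k,[(np.round(r['xy']).tolist(),round(r['p'],2),np.round(ray(c,r['xy'],z),3)[:2].tolist()) for r in place_of(n,k) if r['p']>.2])
E
```

```text
pics
t 0.0 pos [ 0.246  -0.5738  0.2216] F [-0.2  1.1  0.5] op 0.998
[[0.394, -0.919, -0.001], [-0.919, -0.394, 0.002], [-0.002, -0.0, -1.0]]
scene
magazine [([290.0, 213.0], 0.88, [0.456, 0.032]), ([325.0, 276.0], 0.28, [0.367, -0.246])]
dust_cap [([293.0, 191.0], 0.84, [0.462, 0.027])]
cap_knob [([293.0, 176.0], 0.94, [0.48, 0.049]), ([292.0, 210.0], 0.57, [0.377, -0.074])]
disc_1_center []
small_disc_center []
large_disc_center []
mini_terracotta_2 [([300.0, 257.0], 0.54, [0.356, -0.144])]
pin_tin [([305.0, 306.0], 0.83, [0.253, -0.296])]
glue_bottle [([292.0, 241.0], 0.64, [0.382, -0.075])]
parts_cabinet []
top
magazine [([255.0, 203.0], 0.57, [0.465, 0.04])]
dust_cap [([253.0, 203.0], 0.58, [0.45, 0.043])]
cap_knob [([257.0, 195.0], 0.81, [0.465, 0.03]), ([257.0, 204.0], 0.48, [0.44, 0.029])]
disc_1_center [([159.0, 271.0], 0.75, [0.26, 0.316]), ([167.0, 209.0], 0.49, [0.443, 0.3])]
small_disc_center []
large_disc_center [([135.0, 221.0], 0.72, [0.406, 0.396])]
mini_terracotta_2 [([319.0, 247.0], 0.44, [0.333, -0.151])]
pin_tin []
glue_bottle [([294.0, 231.0], 0.48, [0.382, -0.077]), ([316.0, 248.0], 0.43, [0.332, -0.142])]
parts_cabinet []
wrist
magazine []
dust_cap []
cap_knob []
disc_1_center []
small_disc_center []
large_disc_center []
mini_terracotta_2 []
pin_tin [([18.0, 57.0], 0.56, [0.255, -0.289])]
glue_bottle []
parts_cabinet []
```

```bash
ls -R pics; python3 - <<'E'
import cv2
for n in ['top0']:
    im=cv2.imread(f'pics/{n}.png'); cv2.imwrite('pics/top0c.png',cv2.resize(im[140:320,90:350],None,fx=3,fy=3,interpolation=cv2.INTER_CUBIC))
E
```

```text
pics:
scene0.png
top0.png
wrist0.png
```

View pics/scene0.png

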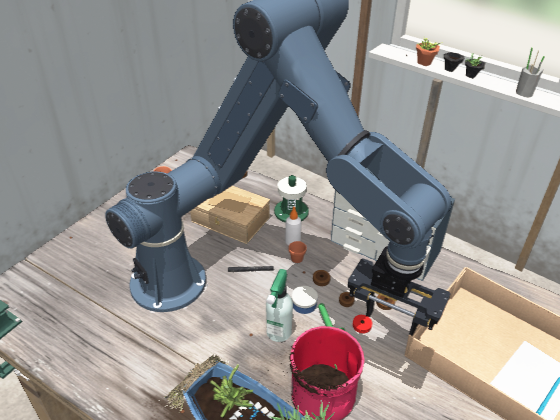

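View pics/top0.png

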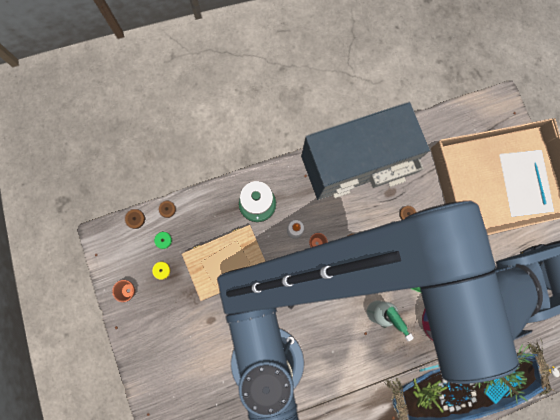

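View pics/top0c.png

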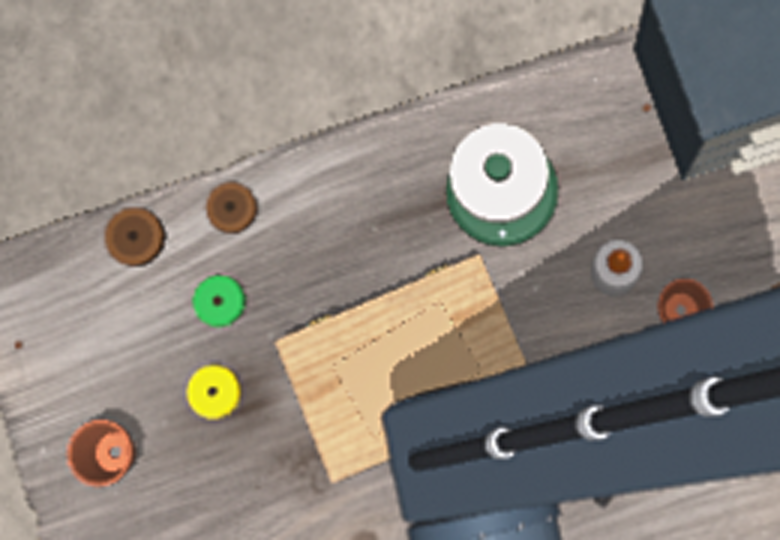

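The scene shows the arm to the right with a red look-alike (362,323) and discs around it. The top view shows the capped magazine (257,200), brown discs (135,218) and (167,209), and green and yellow look-alikes. I'll raise the arm and go over the cap, which should also clear the view.

send_rows --motion '[[[0,0,-35],0],[[0,0,-35],0],[[-26,-24,0],0],[[-28,-26,0],0],[[-28,-26,0],0]]'

```text
time_s: 2.07
position: [0.2822, -0.4753, 0.2943]
tcp_rot: [[0.386, -0.923, 0.001], [-0.923, -0.386, -0.006], [0.005, 0.002, -1.0]]
force: [0.4, -1.2, -0.1]
opening: 0.999
```

send_rows --motion '[[[-28,-26,0],0],[[-28,-26,0],0],[[-28,-26,0],0],[[-28,-26,0],0],[[-28,-26,0],0]]'

```text
time_s: 2.48
position: [0.3498, -0.2889, 0.2946]
tcp_rot: [[0.381, -0.925, 0.004], [-0.925, -0.381, -0.009], [0.01, 0.0, -1.0]]
force: [1.0, 0.5, 0.1]
opening: 1.002
```

```bash
python3 - <<'E'
from h import *
s=st(); print(delta([.465,.032,.25]),np.round(s['joint_positions'],1))
E
```

```text
t 2.48 pos [ 0.3498 -0.2889  0.2946] F [1.  0.5 0.1] op 1.002
[[0.381, -0.925, 0.004], [-0.925, -0.381, -0.009], [0.01, 0.0, -1.0]]
[-253.3 -228.8   42. ] [-53.6  11.3 100.4  -0.2  67.8  14.1]
```

send_rows --motion '[[[-29,-27,0],0],[[-29,-27,0],0],[[-29,-27,0],0],[[-29,-27,0],0],[[-29,-27,5],0]]'

```text
time_s: 2.9
position: [0.4216, -0.0951, 0.2903]
tcp_rot: [[0.377, -0.926, 0.01], [-0.926, -0.378, -0.013], [0.016, -0.004, -1.0]]
force: [0.9, 0.5, -0.7]
opening: 1.0
```

```bash
python3 - <<'E'
from h import *
s=st(); print(delta([.465,.032,.25]),np.round(s['joint_positions'],1))
E
```

```text
t 2.9 pos [ 0.4216 -0.0951  0.2903] F [ 0.9  0.5 -0.7] op 1.0
[[0.377, -0.926, 0.01], [-0.926, -0.378, -0.013], [0.016, -0.004, -1.0]]
[-101.9  -88.    39. ] [-27.3   9.6 103.4  -0.5  66.1  40.7]
```

send_rows --motion '[[[-29,-26,0],0],[[-29,-26,0],0],[[-29,-26,0],0],[[-15,-12,0],0],[[0,0,0],0]]'

```text
time_s: 3.32
position: [0.4687, 0.0468, 0.2899]
tcp_rot: [[0.384, -0.923, 0.014], [-0.923, -0.385, -0.011], [0.015, -0.009, -1.0]]
force: [0.3, 0.3, 0.5]
opening: 0.998
```

```bash
python3 - <<'E'
from h import *
s=st(); print(delta([.465,.032,.25]),np.round(s['joint_positions'],1))
Z={'magazine':0,'dust_cap':.089,'cap_knob':.126,'disc_1_center':.008,'small_disc_center':.008,'large_disc_center':.008,'mini_terracotta_2':0,'pin_tin':0,'glue_bottle':0,'parts_cabinet':0}
for n in ['scene','top','wrist']:
    c=cam(n,n+'1')
    print(n)
    for k,z in Z.items():
        print(k,[(np.round(r['xy']).tolist(),round(r['p'],2),np.round(ray(c,r['xy'],z),3)[:2].tolist()) for r in place_of(n,k) if r['p']>.2])
E
python3 - <<'E'
import cv2
im=cv2.imread('pics/top1.png'); cv2.imwrite('pics/top1c.png',cv2.resize(im[170:330,90:450],None,fx=2.2,fy=2.2,interpolation=cv2.INTER_CUBIC))
im=cv2.imread('pics/scene1.png'); cv2.imwrite('pics/scene1c.png',cv2.resize(im[150:400,180:480],None,fx=2.4,fy=2.4,interpolation=cv2.INTER_CUBIC))
E
```

```text
t 3.32 pos [0.4687 0.0468 0.2899] F [0.3 0.3 0.5] op 0.998
[[0.384, -0.923, 0.014], [-0.923, -0.385, -0.011], [0.015, -0.009, -1.0]]
[11.7  9.4 40. ] [-7.6 13.  98.8 -0.6 67.3 60. ]
scene
magazine [([291.0, 212.0], 0.65, [0.462, 0.034])]
dust_cap [([291.0, 193.0], 0.93, [0.452, 0.024])]
cap_knob [([291.0, 178.0], 0.62, [0.468, 0.046])]
disc_1_center [([241.0, 170.0], 0.69, [0.453, 0.31]), ([217.0, 179.0], 0.64, [0.358, 0.318]), ([195.0, 189.0], 0.51, [0.269, 0.312]), ([344.0, 304.0], 0.41, [0.337, -0.357])]
small_disc_center [([342.0, 299.0], 0.5, [0.343, -0.343])]
large_disc_center [([217.0, 162.0], 0.65, [0.413, 0.4])]
mini_terracotta_2 [([297.0, 259.0], 0.53, [0.346, -0.143])]
pin_tin [([306.0, 304.0], 0.92, [0.26, -0.29])]
glue_bottle [([293.0, 244.0], 0.65, [0.374, -0.087])]
parts_cabinet []
top
magazine [([258.0, 204.0], 0.48, [0.461, 0.031])]
dust_cap [([256.0, 203.0], 0.78, [0.449, 0.035])]
cap_knob [([255.0, 192.0], 0.49, [0.473, 0.035]), ([253.0, 200.0], 0.37, [0.452, 0.041])]
disc_1_center [([162.0, 241.0], 0.62, [0.349, 0.312]), ([168.0, 207.0], 0.51, [0.448, 0.298]), ([1
[... 297 characters left out ...]
346])]
glue_bottle [([295.0, 231.0], 0.6, [0.383, -0.08])]
parts_cabinet [([169.0, 209.0], 0.62, [0.446, 0.296]), ([314.0, 243.0], 0.32, [0.347, -0.135])]
wrist
magazine []
dust_cap [([287.0, 196.0], 0.91, [0.46, 0.033])]
cap_knob [([289.0, 204.0], 0.63, [0.462, 0.033])]
disc_1_center [([41.0, 178.0], 0.89, [0.35, 0.309]), ([66.0, 109.0], 0.86, [0.441, 0.299]), ([22.0, 243.0], 0.77, [0.258, 0.314])]
small_disc_center []
large_disc_center [([290.0, 204.0], 0.45, [0.434, 0.017])]
mini_terracotta_2 [([373.0, 306.0], 0.41, [0.341, -0.146])]
pin_tin [([63.0, 107.0], 0.4, [0.441, 0.307]), ([286.0, 193.0], 0.38, [0.443, 0.027])]
glue_bottle [([337.0, 264.0], 0.69, [0.379, -0.074])]
parts_cabinet []
```

View pics/top1c.png

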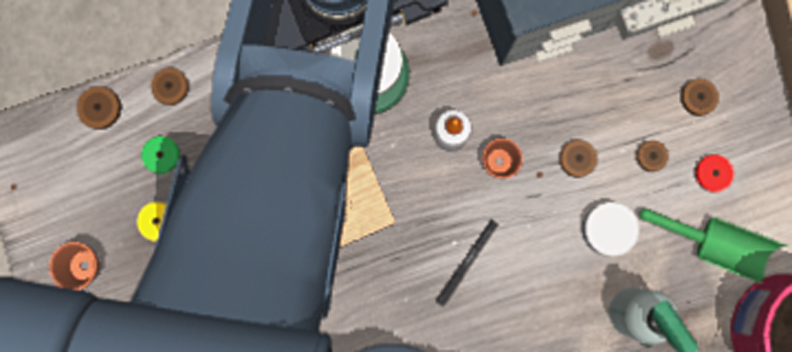

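View pics/scene1c.png

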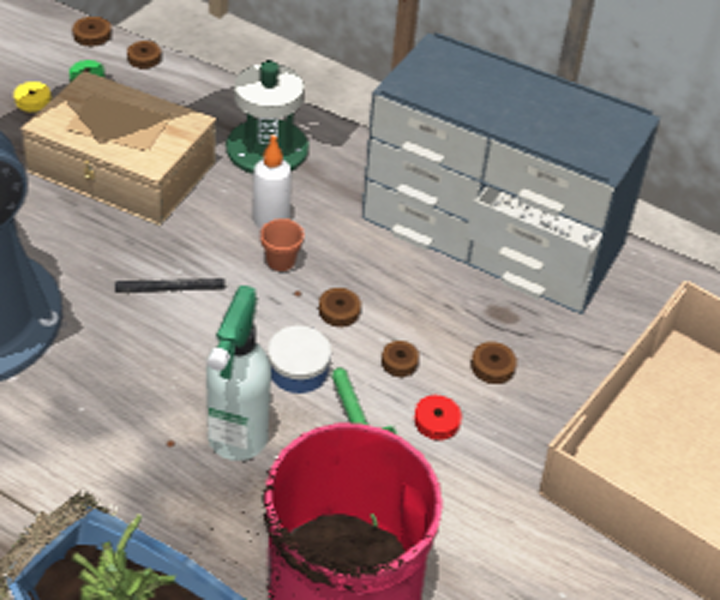

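View pics/wrist1.png

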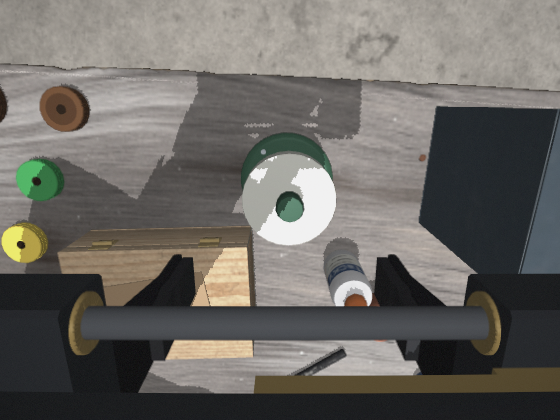

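The top crop shows five brown discs. In full-image pixels, the ones on the left are (134,218), the widest at about 58 mm, and (167,209), about 50 mm. On the right are (353,242), about 50 mm, (387,241), about 42 mm, and (408,214), about 50 mm. Green, yellow and red are look-alikes. I'll measure the diameters and refine the cap position.

```bash
cat >> h.py <<'E'
def discs(c,mn=60):
    "brown blobs: world centre & diameter at z=.016 plane"
    im=c['image']; hsv=cv2.cvtColor(im,cv2.COLOR_BGR2HSV)
    m=((hsv[...,0]<18)|(hsv[...,0]>174))&(hsv[...,1]>110)&(hsv[...,2]>30)&(hsv[...,2]<190)
    m=cv2.morphologyEx(m.astype(np.uint8),cv2.MORPH_CLOSE,np.ones((5,5)))
    cs,_=cv2.findContours(m,cv2.RETR_EXTERNAL,cv2.CHAIN_APPROX_NONE)
    out=[]
    for k in cs:
        if cv2.contourArea(k)<mn or len(k)<6: continue
        P=np.array([ray(c,p[0].astype(float),.012)[:2] for p in k])
        (cc,r)=cv2.minEnclosingCircle((P*1000).astype(np.float32))
        A=cv2.contourArea((P*1000).astype(np.float32))
        if r<80: out.append((np.round(k.reshape(-1,2).mean(0)).tolist(),np.round(cc,0).tolist(),'encl d',round(2*r,1),'area d',round(2*np.sqrt(A/np.pi),1)))
    return out
def capfit(c,z=.111,lo=150):
    im=c['image']; hsv=cv2.cvtColor(im,cv2.COLOR_BGR2HSV)
    m=((hsv[...,1]<40)&(hsv[...,2]>lo)).astype(np.uint8)
    return m
E
python3 - <<'E'
from h import *
for n in ['top','scene','wrist']:
    c=capture(n); print(n)
    for d in discs(c): print(d)
    if n=='wrist':
        im=c['image']; hsv=cv2.cvtColor(im,cv2.COLOR_BGR2HSV)
        # knob: green blob inside
        sub=np.zeros(im.shape[:2],np.uint8)
        g=((hsv[...,0]>55)&(hsv[...,0]<95)&(hsv[...,1]>70))
        sub[185:225,270:310]=g[185:225,270:310]
        ys,xs=np.nonzero(sub); print('knob',xs.mean(),ys.mean(),xs.min(),xs.max(),ys.min(),ys.max(), ray(c,[xs.mean(),ys.mean()],.135))
        print(proj(c,[[.462,.033,.141],[.462,.033,.111],[.462,.033,0]]))
        cv2.imwrite('pics/w1c.png',cv2.resize(im[120:260,220:360],None,fx=4,fy=4))
E
```

```text
top
([123.0, 290.0], [202.0, 419.0], 'encl d', 63.8, 'area d', np.float64(58.5))
([386.0, 240.0], [354.0, -349.0], 'encl d', 39.6, 'area d', np.float64(36.6))
([352.0, 242.0], [350.0, -248.0], 'encl d', 46.7, 'area d', np.float64(44.8))
([318.0, 242.0], [349.0, -146.0], 'encl d', 52.9, 'area d', np.float64(49.7))
([134.0, 218.0], [414.0, 396.0], 'encl d', 57.4, 'area d', np.float64(53.7))
([408.0, 214.0], [434.0, -417.0], 'encl d', 48.5, 'area d', np.float64(45.8))
([167.0, 209.0], [444.0, 301.0], 'encl d', 48.8, 'area d', np.float64(45.4))
scene
([385.0, 301.0], [432.0, -420.0], 'encl d', 57.9, 'area d', np.float64(51.1))
([346.0, 299.0], [350.0, -350.0], 'encl d', 49.7, 'area d', np.float64(42.5))
([321.0, 277.0], [347.0, -250.0], 'encl d', 58.0, 'area d', np.float64(51.4))
([297.0, 251.0], [359.0, -130.0], 'encl d', 89.3, 'area d', np.float64(61.6))
([239.0, 172.0], [442.0, 298.0], 'encl d', 62.4, 'area d', np.float64(52.0))
([218.0, 162.0], [411.0, 393.0], 'encl d', 70.6, 'area d', np.float64(60.3))
wrist
([363.0, 301.0], [344.0, -125.0], 'encl d', 45.0, 'area d', np.float64(23.6))
([2.0, 105.0], [418.0, 368.0], 'encl d', 32.5, 'area d', np.float64(12.0))
([64.0, 108.0], [441.0, 299.0], 'encl d', 54.8, 'area d', np.float64(50.7))
knob 288.97865353037764 206.7471264367816 276 302 192 221 [0.46156846 0.03337511 0.135     ]
[[289.75141327 208.30611504]
 [288.83448856 199.70645239]
 [286.43831354 177.23860609]]
```

View pics/w1c.png

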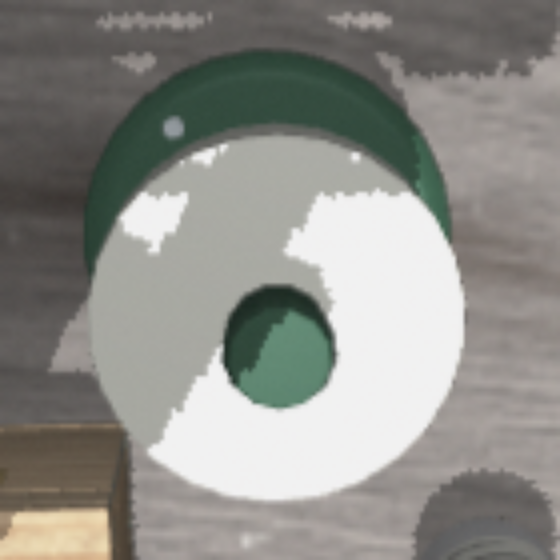

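The wrist crop shows the cap's roof centred near (289,199) and the knob top near (290,208), which fits (0.462, 0.033). By diameter the mediums are A (0.442, 0.300), B (0.348, -0.249) and C (0.433, -0.418). The small disc is at (0.352, -0.350) and the large one at (0.412, 0.394). Next, the knob.

```bash
python3 - <<'E'
from h import *
st(); print(delta([.462,.033,.118]))
E
```

```text
t 5.12 pos [0.468  0.0433 0.2897] F [-0.3 -0.   0.3] op 1.0
[[0.38, -0.925, 0.013], [-0.925, -0.38, -0.012], [0.016, -0.007, -1.0]]
[  4.5  10.7 171.7]
```

send_rows --motion '[[[4.5,10.5,0],0],[[0,0,30],0],[[0,0,38],0],[[0,0,38],0],[[0,0,25],0]]'

```text
time_s: 5.53
position: [0.468, 0.0301, 0.1628]
tcp_rot: [[0.381, -0.924, 0.036], [-0.924, -0.382, -0.017], [0.029, -0.026, -0.999]]
force: [0.0, -0.7, -0.3]
opening: 0.998
```

```bash
python3 - <<'E'
from h import *
st(); print(delta([.462,.033,.118]))
E
```

```text
t 5.53 pos [0.468  0.0301 0.1628] F [ 0.  -0.7 -0.3] op 0.998
[[0.381, -0.924, 0.036], [-0.924, -0.382, -0.017], [0.029, -0.026, -0.999]]
[-6.3  5.6 44.5]
```

send_rows --motion '[[[-6,5,0],0],[[0,0,12],0],[[0,0,12],0],[[0,0,12],0],[[0,0,6],0]]'

```text
time_s: 5.95
position: [0.456, 0.0322, 0.1185]
tcp_rot: [[0.381, -0.924, 0.025], [-0.924, -0.381, -0.016], [0.025, -0.017, -1.0]]
force: [0.1, 0.5, 0.7]
opening: 0.998
```

```bash
python3 - <<'E'
from h import *
st(); print(delta([.462,.033,.118]))
E
```

```text
t 5.95 pos [0.456  0.0322 0.1185] F [0.1 0.5 0.7] op 0.998
[[0.381, -0.924, 0.025], [-0.924, -0.381, -0.016], [0.025, -0.017, -1.0]]
[ 1.5 -5.9  0.7]
```

send_rows --motion '[[[1.5,-5,0],0],[[0,0,0],0],[[0,0,0],0],[[0,0,0],0],[[0,0,0],0]]'

```text
time_s: 6.37
position: [0.4626, 0.0323, 0.1225]
tcp_rot: [[0.381, -0.924, 0.03], [-0.924, -0.382, -0.017], [0.028, -0.021, -0.999]]
force: [-0.1, 0.0, 0.1]
opening: 0.999
```

```bash
python3 - <<'E'
from h import *
st(); print(delta([.462,.033,.118]))
c=cam('wrist','w2')
E
```

```text
t 6.37 pos [0.4626 0.0323 0.1225] F [-0.1  0.   0.1] op 0.999
[[0.381, -0.924, 0.03], [-0.924, -0.382, -0.017], [0.028, -0.021, -0.999]]
[-1.   0.4  4.4]
```

View pics/w2.png

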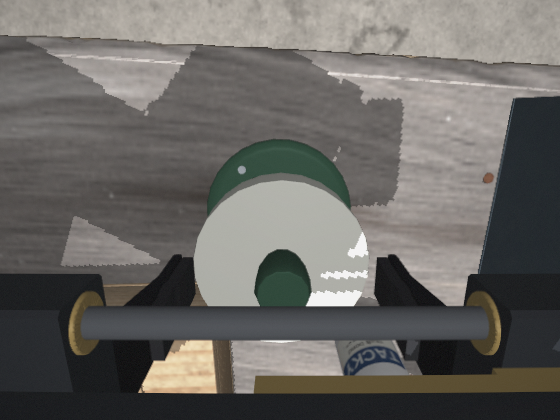

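The knob is at about (283,275), between the fingers, so I'm closing on it.

send_rows --motion '[[[-1,0,4],0],[[0,0,0],0],[[0,0,0],0],[[0,0,0],0],[[0,0,0],0]]' --gripper 1

```text
time_s: 6.83
position: [0.4626, 0.0333, 0.1188]
tcp_rot: [[0.381, -0.924, 0.032], [-0.924, -0.382, -0.018], [0.028, -0.022, -0.999]]
force: [-0.4, -0.3, -0.6]
opening: 0.705
```

send_rows --motion '[[[0,0,0],0],[[0,0,0],0],[[0,0,0],0],[[0,0,0],0],[[0,0,0],0]]'

```text
time_s: 7.25
position: [0.4625, 0.0334, 0.1186]
tcp_rot: [[0.381, -0.924, 0.031], [-0.924, -0.382, -0.018], [0.028, -0.022, -0.999]]
force: [-0.4, -0.0, 0.2]
opening: 0.329
```

send_rows --motion '[[[0,0,0],0],[[0,0,0],0],[[0,0,-5],0],[[0,0,-10],0],[[0,0,-15],0]]'

```text
time_s: 7.67
position: [0.459, 0.0342, 0.1473]
tcp_rot: [[0.381, -0.924, 0.023], [-0.924, -0.382, -0.016], [0.024, -0.015, -1.0]]
force: [-0.1, 0.1, -1.5]
opening: 0.282
```

send_rows --motion '[[[0,0,-20],0],[[0,0,-20],0],[[0,0,-20],0],[[0,0,-15],0],[[0,0,0],0]]'

```text
time_s: 8.08
position: [0.4567, 0.0356, 0.2279]
tcp_rot: [[0.381, -0.924, 0.024], [-0.924, -0.382, -0.016], [0.024, -0.016, -1.0]]
force: [-0.5, -0.1, -0.8]
opening: 0.288
```

```bash
python3 - <<'E'
from h import *
st(); print(delta([.475,.210,.20]))
c=cam('wrist','w3')
E
```

```text
t 8.08 pos [0.4567 0.0356 0.2279] F [-0.5 -0.1 -0.8] op 0.288
[[0.381, -0.924, 0.024], [-0.924, -0.382, -0.016], [0.024, -0.016, -1.0]]
[-154.9  -83.    25.5]
```

View pics/w3.png

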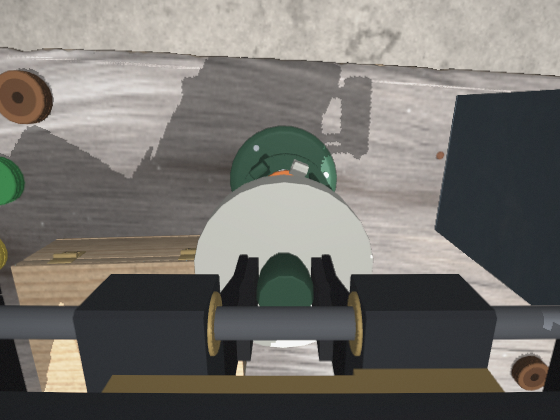

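The cap is held, with the knob at (285,275) between the fingers and the orange follower showing in the magazine at (280,175). Before setting the cap down I'll check the wooden box's size.

```bash
python3 - <<'E'
from h import *
cs=capture('scene');ct=capture('top')
for a,b in [((269.6,200),(251.7,226)),((217.5,181),(181.7,255))]:
    best=min((np.linalg.norm(ray(cs,a,z)-ray(ct,b,z)),z) for z in np.arange(0,.15,.002))
    print(best, ray(ct,b,best[1]))
E
```

```text
(np.float64(0.0012064930194860715), np.float64(0.08)) [0.38591609 0.04526205 0.08      ]
(np.float64(0.011845005026816109), np.float64(0.07)) [0.30408001 0.24021567 0.07      ]
```

send_rows --motion '[[[-25,-14,0],0],[[-30,-16,0],0],[[-30,-16,0],0],[[-30,-16,5],0],[[-25,-14,5],0]]'

```text
time_s: 8.65
position: [0.4698, 0.1933, 0.2057]
tcp_rot: [[0.369, -0.929, 0.005], [-0.929, -0.369, -0.019], [0.02, 0.002, -1.0]]
force: [0.0, 0.3, -0.7]
opening: 0.286
```

```bash
python3 - <<'E'
from h import *
st(); print(delta([.475,.210,.20]))
E
```

```text
t 8.65 pos [0.4698 0.1933 0.2057] F [ 0.   0.3 -0.7] op 0.286
[[0.369, -0.929, 0.005], [-0.929, -0.369, -0.019], [0.02, 0.002, -1.0]]
[-13.7 -11.    5.4]
```

send_rows --motion '[[[-13,-11,0],0],[[0,0,20],0],[[0,0,25],0],[[0,0,25],0],[[0,0,20],0]]'

```text
time_s: 9.07
position: [0.4748, 0.2163, 0.1074]
tcp_rot: [[0.379, -0.926, 0.004], [-0.925, -0.379, -0.017], [0.017, 0.003, -1.0]]
force: [0.6, -0.5, -1.0]
opening: 0.284
```

send_rows --motion '[[[0,0,15],0],[[0,0,15],0],[[0,0,15],0],[[0,0,5],0],[[0,0,0],0]]'

```text
time_s: 9.48
position: [0.4649, 0.2133, 0.0429]
tcp_rot: [[0.379, -0.925, -0.022], [-0.925, -0.379, -0.023], [0.013, 0.029, -1.0]]
force: [0.1, 0.3, -1.4]
opening: 0.284
```

```bash
python3 - <<'E'
from h import *
st(); print(delta([.475,.210,.033]))
E
```

```text
t 9.48 pos [0.4649 0.2133 0.0429] F [ 0.1  0.3 -1.4] op 0.284
[[0.379, -0.925, -0.022], [-0.925, -0.379, -0.023], [0.013, 0.029, -1.0]]
[ 6.7 -8.4  9.7]
```

send_rows --motion '[[[3,-4,3],0],[[0,0,4],0],[[0,0,3],0],[[0,0,0],0],[[0,0,0],0]]'

```text
time_s: 9.9
position: [0.4705, 0.2116, 0.0322]
tcp_rot: [[0.379, -0.925, -0.021], [-0.925, -0.379, -0.023], [0.013, 0.028, -1.0]]
force: [-0.9, -0.5, -0.0]
opening: 0.285
```

```bash
python3 - <<'E'
from h import *
st(); print(delta([.475,.210,.031]))
E
```

```text
t 9.9 pos [0.4705 0.2116 0.0322] F [-0.9 -0.5 -0. ] op 0.285
[[0.379, -0.925, -0.021], [-0.925, -0.379, -0.023], [0.013, 0.028, -1.0]]
[ 3.1 -3.6  1.2]
```

send_rows --motion '[[[0,0,1],0],[[0,0,0],0],[[0,0,0],0],[[0,0,0],0],[[0,0,0],0]]' --gripper 0.4

```text
time_s: 10.32
position: [0.4723, 0.212, 0.0334]
tcp_rot: [[0.379, -0.925, -0.016], [-0.925, -0.379, -0.021], [0.014, 0.023, -1.0]]
force: [-0.6, -0.0, 0.2]
opening: 0.554
```

send_rows --motion '[[[0,0,-2],0],[[0,0,-15],0],[[0,0,-20],0],[[0,0,-25],0],[[0,0,-25],0]]'

```text
time_s: 10.73
position: [0.4695, 0.2128, 0.1188]
tcp_rot: [[0.379, -0.925, -0.029], [-0.925, -0.378, -0.024], [0.011, 0.036, -0.999]]
force: [0.1, 0.6, -0.4]
opening: 0.601
```

send_rows --motion '[[[0,0,-25],0],[[0,0,-25],0],[[0,0,-20],0],[[0,0,-10],0],[[0,0,0],0]]' --gripper 0

```text
time_s: 11.15
position: [0.4735, 0.2156, 0.2086]
tcp_rot: [[0.379, -0.925, -0.019], [-0.925, -0.379, -0.022], [0.013, 0.026, -1.0]]
force: [0.2, 0.1, 0.9]
opening: 0.894
```

```bash
python3 - <<'E'
from h import *
s=st(); print(delta([.442,.300,.16]), np.round(s['joint_positions'],1))
c=cam('wrist','w4')
for d in discs(c): print(d)
E
```

```text
t 11.15 pos [0.4735 0.2156 0.2086] F [0.2 0.1 0.9] op 0.894
[[0.379, -0.925, -0.019], [-0.925, -0.379, -0.022], [0.013, 0.026, -1.0]]
[-90.7  -4.1  47.4] [12.7 23.9 96.8 -1.1 60.7 81. ]
([189.0, 177.0], [442.0, 300.0], 'encl d', 52.0, 'area d', np.float64(49.1))
([87.0, 168.0], [412.0, 395.0], 'encl d', 62.4, 'area d', np.float64(59.1))
```

View pics/w4.png

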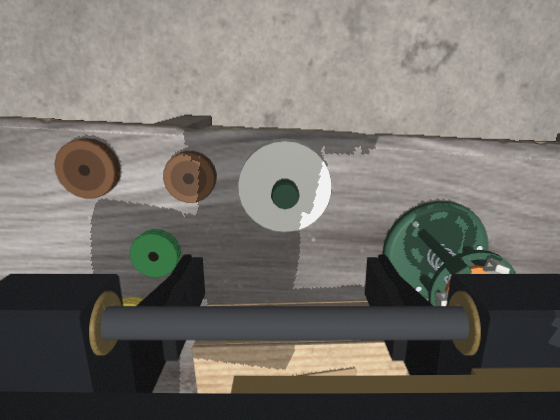

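The cap stands upright on the bench at (285,187). Disc A is at (189,177) and measures about 50 mm, against about 60 mm for the large one at (87,168). I'll turn the jaws crosswise, away from the cap.

send_rows --motion '[[[-20,0,5],-0.124],[[-20,0,5],-0.124],[[-20,0,5],-0.124],[[-10,0,5],-0.124],[[0,0,5],-0.124]]'

```text
time_s: 11.62
position: [0.4337, 0.2743, 0.1782]
tcp_rot: [[0.852, -0.524, -0.024], [-0.524, -0.851, -0.024], [-0.008, 0.033, -0.999]]
force: [0.7, 0.5, -0.5]
opening: 0.996
```

send_rows --motion '[[[0,0,0],-0.124],[[0,0,0],-0.124],[[0,0,0],-0.124],[[0,0,0],-0.124],[[0,0,0],-0.124]]'

```text
time_s: 12.03
position: [0.4259, 0.2732, 0.1695]
tcp_rot: [[0.997, 0.071, -0.041], [0.07, -0.997, -0.03], [-0.043, 0.027, -0.999]]
force: [0.8, -0.6, -0.2]
opening: 0.995
```

send_rows --motion '[[[0,0,0],-0.124],[[0,0,0],-0.124],[[0,0,0],-0.1],[[0,0,0],0],[[0,0,0],0]]' --gripper 0.15

```text
time_s: 12.45
position: [0.4207, 0.2711, 0.1627]
tcp_rot: [[0.909, 0.414, -0.054], [0.412, -0.91, -0.035], [-0.064, 0.01, -0.998]]
force: [-0.1, -0.8, 0.5]
opening: 0.861
```

```bash
python3 - <<'E'
from h import *
s=st(); print(delta([.442,.300,.10]), np.round(s['joint_positions'],1))
c=cam('wrist','w5')
for d in discs(c): print(d)
E
```

```text
t 12.45 pos [0.4207 0.2711 0.1627] F [-0.1 -0.8  0.5] op 0.861
[[0.909, 0.414, -0.054], [0.412, -0.91, -0.035], [-0.064, 0.01, -0.998]]
[ 35.3 -18.1  60.4] [ 20.5  27.1 100.6  -1.   55.9  -3.4]
([356.0, 183.0], [461.0, 303.0], 'encl d', 16.5, 'area d', np.float64(7.6))
([325.0, 173.0], [442.0, 300.0], 'encl d', 50.0, 'area d', np.float64(22.6))
([377.0, 37.0], [417.0, 402.0], 'encl d', 54.8, 'area d', np.float64(21.2))
```

View pics/w5.png

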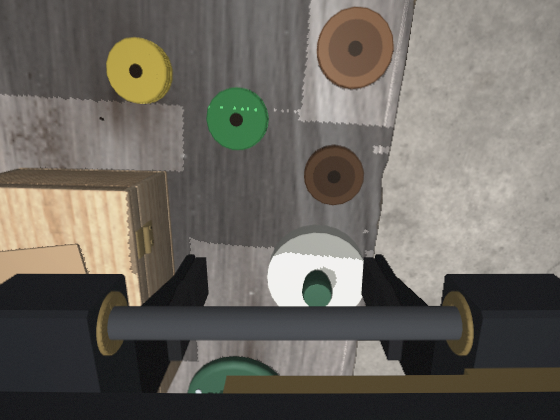

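send_rows --motion '[[[12,-6,0],0],[[12,-6,0],0],[[10,-5,0],0],[[0,0,0],0],[[0,0,0],0]]'

```text
time_s: 12.92
position: [0.443, 0.3002, 0.1578]
tcp_rot: [[0.913, 0.404, -0.06], [0.402, -0.915, -0.038], [-0.07, 0.01, -0.997]]
force: [-0.7, -0.9, -0.9]
opening: 0.851
```

```bash
python3 - <<'E'
from h import *
s=st(); print(delta([.442,.300,.10]), np.round(s['joint_positions'],1), sum(s['joint_positions'][i] for i in (1,2,4)))
E
```

```text
t 12.92 pos [0.443  0.3002 0.1578] F [-0.7 -0.9 -0.9] op 0.851
[[0.913, 0.404, -0.06], [0.402, -0.915, -0.038], [-0.07, 0.01, -0.997]]
[ 3.1 -0.8 57.7] [22.5 30.  95.7 -0.8 58.4 -0.8] 184.02659985032082
```

send_rows --motion '[[[0,0,-35],0],[[0,0,0],0],[[0,0,0],0],[[0,0,0],0],[[0,0,0],0]]'

```text
time_s: 13.33
position: [0.442, 0.2991, 0.1921]
tcp_rot: [[0.914, 0.4, -0.066], [0.398, -0.916, -0.041], [-0.077, 0.011, -0.997]]
force: [0.4, 0.1, 0.2]
opening: 0.848
```

```bash
cat >> h.py <<'E'
def tilt():
    s=bot.read_state(); q=s['joint_positions']; print('t',round(s['time_s'],2),'pos',np.round(s['position'],4),'F',np.round(s['force'],1),'zaxis',np.round(np.array(s['tcp_rot'])[:,2],3),'q',np.round(q,1),'sum',round(q[1]+q[2]+q[4],2),'op',round(s['opening'],3)); return s
E
python3 -c "
from h import *
tilt()"
```

```text
t 13.33 pos [0.442  0.2991 0.1921] F [0.4 0.1 0.2] zaxis [-0.066 -0.041 -0.997] q [22.5 27.3 93.8 -0.8 63.3 -0.7] sum 184.39 op 0.848
```

send_rows --motion '[[[0,0,7],0],[[0,0,7],0],[[0,0,7],0],[[0,0,7],0],[[0,0,7],0]]'

```text
time_s: 13.75
position: [0.4385, 0.2968, 0.1535]
tcp_rot: [[0.914, 0.399, -0.067], [0.397, -0.917, -0.041], [-0.078, 0.011, -0.997]]
force: [0.0, -0.3, -0.7]
opening: 0.854
```

```bash
python3 -c "
from h import *
tilt()"
```

```text
t 13.75 pos [0.4385 0.2968 0.1535] F [ 0.  -0.3 -0.7] zaxis [-0.067 -0.041 -0.997] q [22.4 30.1 96.4 -0.9 58.  -0.6] sum 184.45 op 0.854
```

send_rows --motion '[[[0,0,0],0],[[0,0,0],0],[[0,0,0],0],[[0,0,0],0],[[0,0,0],0]]'

```text
time_s: 14.17
position: [0.4367, 0.296, 0.1501]
tcp_rot: [[0.914, 0.399, -0.073], [0.397, -0.917, -0.044], [-0.084, 0.011, -0.996]]
force: [0.2, -0.3, -0.3]
opening: 0.851
```

```bash
python3 -c "
from h import *
tilt()"
```

```text
t 14.17 pos [0.4367 0.296  0.1501] F [ 0.2 -0.3 -0.3] zaxis [-0.073 -0.044 -0.996] q [22.4 30.4 96.5 -0.9 57.9 -0.6] sum 184.83 op 0.851
```

send_rows --motion '[[[0,0,0],0],[[0,0,0],0],[[0,0,0],0],[[0,0,0],0],[[0,0,0],0]]'

```text
time_s: 14.58
position: [0.4377, 0.2965, 0.1515]
tcp_rot: [[0.914, 0.399, -0.07], [0.397, -0.917, -0.042], [-0.081, 0.011, -0.997]]
force: [0.1, -0.2, 0.6]
opening: 0.848
```

```bash
python3 -c "
from h import *
tilt()"
```

```text
t 14.58 pos [0.4377 0.2965 0.1515] F [ 0.1 -0.2  0.6] zaxis [-0.07  -0.042 -0.997] q [22.4 30.3 96.4 -0.9 57.9 -0.6] sum 184.64 op 0.848
```

send_rows --motion '[[[0,0,-40],0],[[0,0,-40],0],[[0,0,0],0],[[0,0,40],0],[[0,0,40],0]]'

```text
time_s: 15.0
position: [0.4455, 0.3, 0.1603]
tcp_rot: [[0.915, 0.399, -0.05], [0.398, -0.917, -0.034], [-0.06, 0.011, -0.998]]
force: [-1.0, 0.3, -1.0]
opening: 0.853
```

```bash
python3 -c "
from h import *
tilt()"
```

```text
t 15.0 pos [0.4455 0.3    0.1603] F [-1.   0.3 -1. ] zaxis [-0.05  -0.034 -0.998] q [22.4 29.7 95.7 -0.8 58.  -0.6] sum 183.43 op 0.853
```

send_rows --motion '[[[0,0,0],0],[[0,0,0],0],[[0,0,0],0],[[0,0,0],0],[[0,0,0],0]]'

```text
time_s: 15.42
position: [0.4423, 0.2986, 0.1578]
tcp_rot: [[0.915, 0.399, -0.06], [0.398, -0.917, -0.038], [-0.07, 0.011, -0.997]]
force: [-0.4, 0.1, -0.2]
opening: 0.849
```

```bash
python3 -c "
from h import *
tilt()"
```

```text
t 15.42 pos [0.4423 0.2986 0.1578] F [-0.4  0.1 -0.2] zaxis [-0.06  -0.038 -0.997] q [22.4 29.9 95.9 -0.8 58.3 -0.6] sum 184.03 op 0.849
```

send_rows --motion '[[[0,0,-40],0],[[0,0,40],0],[[0,0,-40],0],[[0,0,40],0],[[0,0,0],0]]'

```text
time_s: 15.83
position: [0.4423, 0.2988, 0.1538]
tcp_rot: [[0.912, 0.4, -0.088], [0.397, -0.917, -0.05], [-0.101, 0.01, -0.995]]
force: [-1.3, -1.1, -1.6]
opening: 0.846
```

send_rows --motion '[[[0,0,0],0],[[0,0,0],0],[[0,0,0],0],[[0,0,0],0],[[0,0,0],0]]'

```text
time_s: 16.25
position: [0.4461, 0.3006, 0.1627]
tcp_rot: [[0.914, 0.4, -0.073], [0.398, -0.917, -0.044], [-0.085, 0.011, -0.996]]
force: [-0.7, -0.5, -1.1]
opening: 0.851
```

```bash
python3 -c "
from h import *
tilt()"
```

```text
t 16.25 pos [0.4461 0.3006 0.1627] F [-0.7 -0.5 -1.1] zaxis [-0.073 -0.044 -0.996] q [22.5 30.1 94.4 -0.8 60.3 -0.6] sum 184.84 op 0.851
```

send_rows --motion '[[[40,0,0],0],[[-40,0,0],0],[[40,0,0],0],[[-40,0,0],0],[[0,0,0],0]]'

```text
time_s: 16.67
position: [0.4374, 0.2971, 0.1545]
tcp_rot: [[0.908, 0.4, -0.122], [0.395, -0.916, -0.064], [-0.137, 0.01, -0.99]]
force: [-0.2, 0.3, 0.8]
opening: 0.85
```

send_rows --motion '[[[0,0,0],0],[[0,0,0],0],[[0,0,0],0],[[0,0,0],0],[[0,0,0],0]]'

```text
time_s: 17.08
position: [0.4419, 0.2991, 0.1601]
tcp_rot: [[0.91, 0.4, -0.108], [0.396, -0.916, -0.058], [-0.122, 0.01, -0.992]]
force: [0.2, -0.2, -0.1]
opening: 0.848
```

```bash
python3 -c "
from h import *
tilt()"
```

```text
t 17.08 pos [0.4419 0.2991 0.1601] F [ 0.2 -0.2 -0.1] zaxis [-0.108 -0.058 -0.992] q [22.5 30.9 93.6 -0.8 62.5 -0.7] sum 187.0 op 0.848
```

send_rows --motion '[[[-40,0,0],0],[[40,0,0],0],[[-40,0,0],0],[[40,0,0],0],[[0,0,0],0]]'

```text
time_s: 17.5
position: [0.4195, 0.2897, 0.1437]
tcp_rot: [[0.895, 0.402, -0.196], [0.39, -0.916, -0.095], [-0.218, 0.008, -0.976]]
force: [1.7, 1.0, 1.2]
opening: 0.845
```

send_rows --motion '[[[0,0,0],0],[[0,0,0],0],[[0,0,0],0],[[0,0,0],0],[[0,0,0],0]]'

```text
time_s: 17.92
position: [0.4216, 0.2906, 0.1443]
tcp_rot: [[0.895, 0.401, -0.193], [0.39, -0.916, -0.094], [-0.214, 0.008, -0.977]]
force: [-0.1, -0.2, -0.4]
opening: 0.852
```

```bash
python3 -c "
from h import *
tilt()"
```

```text
t 17.92 pos [0.4216 0.2906 0.1443] F [-0.1 -0.2 -0.4] zaxis [-0.193 -0.094 -0.977] q [22.5 32.9 93.7 -0.8 65.8 -0.7] sum 192.37 op 0.852
```

send_rows --motion '[[[0,0,-40],0],[[0,0,-40],0],[[0,0,0],0],[[0,0,0],0],[[0,0,0],0]]'

```text
time_s: 18.33
position: [0.4394, 0.2992, 0.228]
tcp_rot: [[0.897, 0.401, -0.187], [0.391, -0.916, -0.091], [-0.208, 0.008, -0.978]]
force: [0.4, -0.3, 0.2]
opening: 0.853
```

```bash
python3 -c "
from h import *
tilt()"
```

```text
t 18.33 pos [0.4394 0.2992 0.228 ] F [ 0.4 -0.3  0.2] zaxis [-0.187 -0.091 -0.978] q [22.6 27.9 86.7 -0.7 77.4 -0.8] sum 191.99 op 0.853
```

send_rows --motion '[[[30,0,0],0],[[30,0,0],0],[[0,0,0],0],[[0,0,0],0],[[0,0,0],0]]'

```text
time_s: 18.75
position: [0.4903, 0.3216, 0.2115]
tcp_rot: [[0.895, 0.402, -0.195], [0.391, -0.916, -0.094], [-0.216, 0.008, -0.976]]
force: [0.5, 0.3, -0.8]
opening: 0.849
```

```bash
python3 -c "
from h import *
tilt()"
```

```text
t 18.75 pos [0.4903 0.3216 0.2115] F [ 0.5  0.3 -0.8] zaxis [-0.195 -0.094 -0.976] q [22.7 33.4 79.  -0.7 80.  -0.7] sum 192.48 op 0.849
```

send_rows --motion '[[[-12,0,0],0],[[-12,0,0],0],[[-12,0,0],0],[[-12,0,0],0],[[-12,0,0],0]]'

```text
time_s: 19.17
position: [0.4301, 0.2953, 0.2214]
tcp_rot: [[0.893, 0.402, -0.203], [0.39, -0.916, -0.098], [-0.225, 0.008, -0.974]]
force: [-0.3, 0.4, 0.5]
opening: 0.851
```

```bash
python3 -c "
from h import *
tilt()"
```

```text
t 19.17 pos [0.4301 0.2953 0.2214] F [-0.3  0.4  0.5] zaxis [-0.203 -0.098 -0.974] q [22.6 28.1 87.8 -0.7 77.1 -0.8] sum 193.01 op 0.851
```

send_rows --motion '[[[0,0,-40],0],[[0,0,-40],0],[[0,0,-40],0],[[0,0,-40],0],[[0,0,-40],0]]'

```text
time_s: 19.58
position: [0.4524, 0.3081, 0.4094]
tcp_rot: [[0.88, 0.404, -0.25], [0.386, -0.915, -0.118], [-0.276, 0.007, -0.961]]
force: [1.1, 1.1, -0.7]
opening: 0.852
```

```bash
python3 -c "
from h import *
tilt()"
```

```text
t 19.58 pos [0.4524 0.3081 0.4094] F [ 1.1  1.1 -0.7] zaxis [-0.25  -0.118 -0.961] q [ 22.9  22.9  66.9  -0.7 106.2  -0.9] sum 196.01 op 0.852
```

send_rows --motion '[[[0,0,40],0],[[0,0,-40],0],[[0,0,-40],0],[[0,0,40],0],[[0,0,0],0]]'

```text
time_s: 20.0
position: [0.4014, 0.2868, 0.3796]
tcp_rot: [[0.847, 0.405, -0.344], [0.373, -0.914, -0.158], [-0.379, 0.006, -0.925]]
force: [-3.1, -1.5, -1.9]
opening: 0.849
```

```bash
python3 -c "
from h import *
tilt()"
```

```text
t 20.0 pos [0.4014 0.2868 0.3796] F [-3.1 -1.5 -1.9] zaxis [-0.344 -0.158 -0.925] q [ 23.   22.   74.4  -0.7 105.9  -0.9] sum 202.26 op 0.849
```

send_rows --motion '[[[0,0,0],0.12],[[0,0,0],0.12],[[0,0,0],0.12],[[0,0,0],0.12],[[0,0,0],0]]'

```text
time_s: 20.42
position: [0.4012, 0.2871, 0.3834]
tcp_rot: [[0.939, -0.052, -0.341], [-0.111, -0.981, -0.157], [-0.326, 0.185, -0.927]]
force: [-0.1, -0.3, -0.1]
opening: 0.85
```

```bash
python3 -c "
from h import *
tilt()"
```

```text
t 20.42 pos [0.4012 0.2871 0.3834] F [-0.1 -0.3 -0.1] zaxis [-0.341 -0.157 -0.927] q [ 23.   21.8  74.1  -0.7 106.1  27.8] sum 202.02 op 0.85
```

```bash
python3 - <<'E'
import numpy as np
D=[((30.224,82.088,67.689),(.246,-.574,.223)),((27.9,86.7,77.4),(.4394,.2992,.228)),((33.4,79,80),(.4903,.3216,.2115)),((22.9,66.9,106.2),(.4524,.3081,.4094)),((22,74.4,105.9),(.4014,.2868,.3796)),((13,98.8,67.3),(.4687,.0468,.2899)),((30.9,93.6,62.5),(.4419,.2991,.1601))]
A=[];b=[]
for (a,c,d),(x,y,z) in D:
    a,c,d=np.radians([a,c,d]); s1,s2,s3=a,a+c,a+c+d
    # r0, h, L1, L2a(perp offset), L2, L3
    A.append([1,0,np.sin(s1),np.sin(s2),np.cos(s2),np.sin(s3)]); b.append(np.hypot(x,y))
    A.append([0,1,np.cos(s1),np.cos(s2),-np.sin(s2),np.cos(s3)]); b.append(z)
p,res,rk,sv=np.linalg.lstsq(np.array(A),np.array(b),rcond=None); print(p,rk,sv, np.round(np.array(A)@p-b,4))
E
```

```text
[0.0134476  0.27559931 0.57670073 0.3920504  0.11051589 0.2999073 ] 6 [5.23114007 3.76037233 0.54951026 0.35502325 0.21375688 0.14518417] [-0.     -0.0001 -0.0002  0.0002  0.0005  0.0011  0.0003  0.     -0.0004
 -0.0003 -0.0002 -0.0005 -0.     -0.0005]
```

send_rows --motion '[[[-8,4,-22],0],[[-8,4,-22],0],[[-8,4,-22],0],[[-8,4,-22],0],[[-8,4,-22],0]]'

```text
time_s: 20.83
position: [0.4016, 0.2895, 0.5074]
tcp_rot: [[0.939, -0.036, -0.341], [-0.094, -0.983, -0.157], [-0.329, 0.179, -0.927]]
force: [0.0, 1.4, -0.1]
opening: 0.85
```

send_rows --motion '[[[-8,4,-22],0],[[-8,4,-22],0],[[-8,4,-22],0],[[-8,4,-22],0],[[-8,4,-22],0]]'

```text
time_s: 21.25
position: [0.4005, 0.2908, 0.6392]
tcp_rot: [[0.945, -0.021, -0.327], [-0.074, -0.986, -0.151], [-0.319, 0.166, -0.933]]
force: [1.2, -0.2, 0.6]
opening: 0.852
```

```bash
python3 -c "
from h import *
tilt()"
```

```text
t 21.25 pos [0.4005 0.2908 0.6392] F [ 1.2 -0.2  0.6] zaxis [-0.327 -0.151 -0.933] q [ 23.3  19.5  40.7  -0.8 140.9  25.6] sum 201.08 op 0.852
```

send_rows --motion '[[[-8,4,-22],0],[[-8,4,-22],0],[[-8,4,-22],0],[[-8,4,-22],0],[[-8,4,-22],0]]'

```text
time_s: 21.67
position: [0.3852, 0.2812, 0.7278]
tcp_rot: [[0.961, -0.014, -0.275], [-0.051, -0.991, -0.126], [-0.271, 0.135, -0.953]]
force: [0.4, 0.7, -0.6]
opening: 0.846
```

```bash
python3 -c "
from h import *
tilt()"
```

```text
t 21.67 pos [0.3852 0.2812 0.7278] F [ 0.4  0.7 -0.6] zaxis [-0.275 -0.126 -0.953] q [ 23.   19.5  26.5  -1.1 151.6  24. ] sum 197.6 op 0.846
```

send_rows --motion '[[[-3,2,-10],0],[[-3,2,-10],0],[[-3,2,-10],0],[[-3,2,-10],0],[[-3,2,-10],0]]'

```text
time_s: 22.08
position: [0.3686, 0.2681, 0.7453]
tcp_rot: [[0.97, -0.015, -0.245], [-0.043, -0.993, -0.112], [-0.241, 0.119, -0.963]]
force: [-0.1, 0.3, -0.9]
opening: 0.85
```

```bash
python3 -c "
from h import *
s=tilt();print(s['joint_positions'][4])"
```

```text
t 22.08 pos [0.3686 0.2681 0.7453] F [-0.1  0.3 -0.9] zaxis [-0.245 -0.112 -0.963] q [ 22.4  16.9  27.1  -1.3 151.6  23. ] sum 195.59 op 0.85
151.610161096902
```

send_rows --motion '[[[-3,1,-15],0],[[-3,1,-15],0],[[-3,1,-15],0],[[-3,1,-15],0],[[-3,1,-15],0]]'

```text
time_s: 22.5
position: [0.3573, 0.2612, 0.7636]
tcp_rot: [[0.979, -0.019, -0.202], [-0.039, -0.995, -0.092], [-0.199, 0.098, -0.975]]
force: [-0.5, 0.7, 0.3]
opening: 0.849
```

```bash
python3 -c "
from h import *
s=tilt();print(s['joint_positions'][4])"
```

```text
t 22.5 pos [0.3573 0.2612 0.7636] F [-0.5  0.7  0.3] zaxis [-0.202 -0.092 -0.975] q [ 22.   15.1  26.1  -1.2 151.6  22.7] sum 192.82 op 0.849
151.60550043794004
```

send_rows --motion '[[[-3,1,-15],0],[[-3,1,-15],0],[[-3,1,-15],0],[[-3,1,-15],0],[[-3,1,-15],0]]'

```text
time_s: 22.92
position: [0.3437, 0.2538, 0.7834]
tcp_rot: [[0.988, -0.023, -0.154], [-0.034, -0.997, -0.071], [-0.152, 0.075, -0.985]]
force: [0.6, -0.2, 0.2]
opening: 0.851
```

```bash
python3 -c "
from h import *
s=tilt();print(s['joint_positions'][4])"
```

```text
t 22.92 pos [0.3437 0.2538 0.7834] F [ 0.6 -0.2  0.2] zaxis [-0.154 -0.071 -0.985] q [ 21.8  13.1  25.   -1.1 151.6  22.5] sum 189.76 op 0.851
151.6051413995438
```

send_rows --motion '[[[-2,1,-15],0],[[-2,1,-15],0],[[-2,1,-15],0],[[-2,1,-15],0],[[-2,1,-15],0]]'

```text
time_s: 23.33
position: [0.3325, 0.2454, 0.8024]
tcp_rot: [[0.994, -0.026, -0.105], [-0.031, -0.998, -0.05], [-0.104, 0.053, -0.993]]
force: [-0.9, 0.3, -0.3]
opening: 0.85
```

send_rows --motion '[[[-2,1,-15],0],[[-2,1,-15],0],[[-2,1,-15],0],[[-2,1,-15],0],[[-2,1,-15],0]]'

```text
time_s: 23.75
position: [0.3196, 0.2364, 0.8208]
tcp_rot: [[0.998, -0.028, -0.057], [-0.03, -0.999, -0.029], [-0.056, 0.031, -0.998]]
force: [0.2, 0.2, 0.6]
opening: 0.849
```

```bash
python3 -c "
from h import *
s=tilt();print(s['joint_positions'][4])"
```

```text
t 23.75 pos [0.3196 0.2364 0.8208] F [0.2 0.2 0.6] zaxis [-0.057 -0.029 -0.998] q [ 20.6   9.5  22.5  -0.9 151.6  21.5] sum 183.65 op 0.849
151.60695410935182
```

send_rows --motion '[[[-1,0,-15],0],[[-1,0,-15],0],[[-1,0,-15],0],[[-1,0,-15],0],[[-1,0,-15],0]]'

```text
time_s: 24.17
position: [0.3092, 0.2319, 0.8381]
tcp_rot: [[1.0, -0.029, -0.007], [-0.029, -1.0, -0.009], [-0.007, 0.009, -1.0]]
force: [0.6, 0.2, 0.4]
opening: 0.851
```

send_rows --motion '[[[0,0,-15],0],[[0,0,-15],0],[[0,0,-13],0],[[0,0,-10],0],[[0,0,0],0]]'

```text
time_s: 24.58
position: [0.3032, 0.2278, 0.8509]
tcp_rot: [[0.999, -0.028, 0.03], [-0.028, -1.0, 0.006], [0.03, -0.007, -1.0]]
force: [0.1, -0.2, 1.3]
opening: 0.845
```

```bash
python3 -c "
from h import *
s=tilt();print(s['joint_positions'][4])"
```

```text
t 24.58 pos [0.3032 0.2278 0.8509] F [ 0.1 -0.2  1.3] zaxis [ 0.03   0.006 -1.   ] q [ 20.1   7.4  19.2  -0.6 151.6  21.3] sum 178.25 op 0.845
151.62275102610806
```

send_rows --motion '[[[5,-3,10],0],[[10,-5,20],0],[[14,-7,30],0],[[14,-7,30],0],[[14,-7,30],0]]'

```text
time_s: 25.0
position: [0.3648, 0.2562, 0.7368]
tcp_rot: [[0.998, -0.028, 0.051], [-0.029, -0.999, 0.014], [0.05, -0.015, -0.999]]
force: [-0.6, -0.8, -0.5]
opening: 0.848
```

send_rows --motion '[[[14,-7,30],0],[[14,-7,30],0],[[14,-7,30],0],[[14,-7,30],0],[[10,-5,30],0]]'

```text
time_s: 25.42
position: [0.4413, 0.2905, 0.5818]
tcp_rot: [[0.998, -0.028, 0.049], [-0.029, -0.999, 0.013], [0.049, -0.015, -0.999]]
force: [-0.0, 0.5, -0.9]
opening: 0.851
```

```bash
python3 -c "
from h import *
s=tilt();print(delta([.442,.300,.12]))"
```

```text
t 25.42 pos [0.4413 0.2905 0.5818] F [-0.   0.5 -0.9] zaxis [ 0.049  0.013 -0.999] q [ 21.4   9.3  60.   -0.3 107.9  22.9] sum 177.08 op 0.851
[-22.2  -2.7 461.4]
```

send_rows --motion '[[[-2,0,30],0],[[-2,0,30],0],[[-2,0,30],0],[[-2,0,30],0],[[-2,0,30],0]]'

```text
time_s: 25.83
position: [0.4398, 0.2928, 0.419]
tcp_rot: [[0.999, -0.029, 0.043], [-0.03, -1.0, 0.011], [0.043, -0.012, -0.999]]
force: [0.6, -0.3, -1.0]
opening: 0.85
```

send_rows --motion '[[[-2,0,30],0],[[-2,0,30],0],[[-2,0,30],0],[[-2,0,20],0],[[-2,0,10],0]]'

```text
time_s: 26.25
position: [0.4298, 0.2922, 0.286]
tcp_rot: [[0.999, -0.03, 0.031], [-0.03, -1.0, 0.006], [0.03, -0.007, -1.0]]
force: [-0.3, -0.3, -0.0]
opening: 0.854
```

```bash
python3 -c "
from h import *
s=tilt();print(delta([.442,.300,.12]))
c=cam('wrist','w6')
for d in discs(c): print(d)"
```

```text
t 26.25 pos [0.4298 0.2922 0.286 ] F [-0.3 -0.3 -0. ] zaxis [ 0.031  0.006 -1.   ] q [22.1 17.1 93.6 -0.4 67.6 23.9] sum 178.26 op 0.854
[  6.9  -7.1 166.3]
([287.0, 165.0], [441.0, 300.0], 'encl d', 49.0, 'area d', np.float64(27.8))
([47.0, 74.0], [184.0, 408.0], 'encl d', 82.3, 'area d', np.float64(71.2))
```

View pics/w6.png

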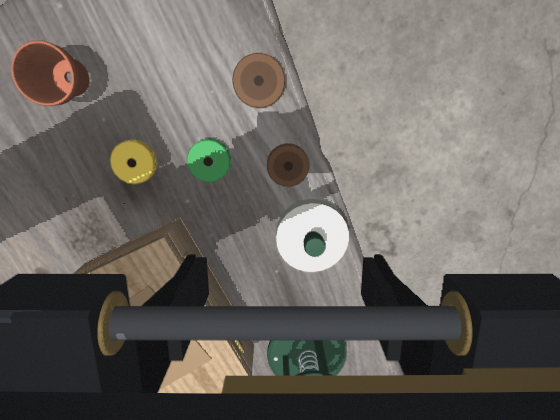

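The wrist view shows disc A in shadow at (287,165), the large disc at (258,80) and the cap upright at (312,237). Descending on A.

send_rows --motion '[[[3,-3,15],0],[[4,-4,25],0],[[0,0,30],0],[[0,0,30],0],[[0,0,30],0]]' --gripper 0.15

```text
time_s: 26.72
position: [0.4459, 0.3023, 0.1572]
tcp_rot: [[0.999, -0.029, 0.043], [-0.03, -1.0, 0.011], [0.042, -0.012, -0.999]]
force: [0.4, 0.2, -0.3]
opening: 0.853
```

send_rows --motion '[[[0,0,30],0],[[0,0,20],0],[[0,0,10],0],[[0,0,0],0],[[0,0,0],0]]'

```text
time_s: 27.13
position: [0.4479, 0.3024, 0.0897]
tcp_rot: [[0.999, -0.03, 0.035], [-0.03, -1.0, 0.008], [0.035, -0.009, -0.999]]
force: [0.3, 0.4, 0.9]
opening: 0.851
```

```bash
python3 -c "
from h import *
s=tilt();print(delta([.442,.300,.009]))
c=cam('wrist','w7')
for d in discs(c): print(d)"
```

```text
t 27.13 pos [0.4479 0.3024 0.0897] F [0.3 0.4 0.9] zaxis [ 0.035  0.008 -0.999] q [ 22.4  34.5 102.2  -0.5  41.2  24.5] sum 177.98 op 0.851
[-8.6  3.2 80.5]
([271.0, 225.0], [442.0, 300.0], 'encl d', 52.1, 'area d', np.float64(49.5))
([218.0, 81.0], [412.0, 396.0], 'encl d', 58.1, 'area d', np.float64(30.7))
```

View pics/w7.png

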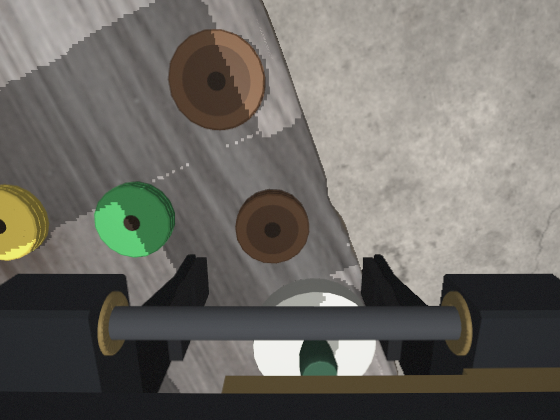

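send_rows --motion '[[[-4,2,15],0],[[-4,1,18],0],[[0,0,15],0],[[0,0,10],0],[[0,0,5],0]]'

```text
time_s: 27.6
position: [0.4503, 0.3037, 0.0332]
tcp_rot: [[0.998, -0.029, 0.054], [-0.03, -0.999, 0.016], [0.054, -0.017, -0.998]]
force: [0.1, -0.2, 0.3]
opening: 0.855
```

send_rows --motion '[[[0,0,0],0],[[0,0,0],0],[[0,0,0],0],[[0,0,0],0],[[0,0,0],0]]'

```text
time_s: 28.02
position: [0.4529, 0.3049, 0.0361]
tcp_rot: [[0.998, -0.029, 0.06], [-0.03, -0.999, 0.018], [0.059, -0.02, -0.998]]
force: [-0.6, 0.3, 0.6]
opening: 0.852
```

```bash
python3 -c "
from h import *
s=tilt();print(delta([.442,.300,.009]))"
```

```text
t 28.02 pos [0.4529 0.3049 0.0361] F [-0.6  0.3  0.6] zaxis [ 0.06   0.018 -0.998] q [ 22.4  40.  104.   -0.7  32.5  24.6] sum 176.44 op 0.852
[-12.3   5.7  26.3]
```

send_rows --motion '[[[-4,2,5],0],[[-4,2,6],0],[[-3,1,6],0],[[-1,1,5],0],[[0,0,0],0]]'

```text
time_s: 28.43
position: [0.4413, 0.2993, 0.0124]
tcp_rot: [[0.998, -0.029, 0.062], [-0.03, -0.999, 0.019], [0.061, -0.021, -0.998]]
force: [0.3, 0.3, -0.3]
opening: 0.849
```

```bash
python3 -c "
from h import *
s=tilt();print(delta([.442,.300,.009]))"
```

```text
t 28.43 pos [0.4413 0.2993 0.0124] F [ 0.3  0.3 -0.3] zaxis [ 0.062  0.019 -0.998] q [ 22.3  42.1 106.3  -0.7  27.9  24.6] sum 176.33 op 0.849
[ 0.5 -0.7  3.4]
```

send_rows --motion '[[[0,0,2.5],0],[[0,0,0],0],[[0,0,0],0],[[0,0,0],0],[[0,0,0],0]]' --gripper 1

```text
time_s: 28.85
position: [0.441, 0.2991, 0.0083]
tcp_rot: [[0.998, -0.029, 0.06], [-0.03, -0.999, 0.018], [0.059, -0.02, -0.998]]
force: [0.3, 0.3, -0.2]
opening: 0.56
```

send_rows --motion '[[[0,0,0],0],[[0,0,0],0],[[0,0,0],0],[[0,0,0],0],[[0,0,0],0]]'

```text
time_s: 29.27
position: [0.4417, 0.2994, 0.009]
tcp_rot: [[0.998, -0.029, 0.061], [-0.03, -0.999, 0.019], [0.061, -0.021, -0.998]]
force: [-1.0, -0.2, -0.5]
opening: 0.565
```

```bash
python3 -c "
from h import *
s=tilt();print(delta([.462,.033,.2]))"
```

```text
t 29.27 pos [0.4417 0.2994 0.009 ] F [-1.  -0.2 -0.5] zaxis [ 0.061  0.019 -0.998] q [ 22.3  42.5 106.3  -0.7  27.6  24.6] sum 176.34 op 0.565
[  39.8  261.7 -194.4]
```

send_rows --motion '[[[0,0,-8],0],[[1,0,-18],0],[[1,0,-25],0],[[1,0,-25],0],[[1,0,-25],0]]'

```text
time_s: 29.68
position: [0.4354, 0.2955, 0.1097]
tcp_rot: [[0.998, -0.029, 0.048], [-0.03, -0.999, 0.013], [0.048, -0.015, -0.999]]
force: [-0.1, 0.2, -0.4]
opening: 0.559
```

send_rows --motion '[[[2,3,-25],0],[[2,8,-20],0],[[3,15,-10],0],[[3,25,-5],0],[[4,28,0],0]]'

```text
time_s: 30.1
position: [0.4464, 0.2183, 0.1813]
tcp_rot: [[0.998, -0.021, 0.064], [-0.022, -1.0, 0.02], [0.064, -0.022, -0.998]]
force: [-0.2, 0.4, -0.8]
opening: 0.56
```

send_rows --motion '[[[4,28,0],0],[[4,28,0],0],[[4,28,0],0],[[4,28,0],0],[[3,20,0],0]]'

```text
time_s: 30.52
position: [0.4622, 0.0802, 0.1846]
tcp_rot: [[0.997, -0.017, 0.071], [-0.019, -1.0, 0.021], [0.071, -0.022, -0.997]]
force: [-0.0, -0.9, -0.3]
opening: 0.559
```

```bash
python3 -c "
from h import *
s=tilt();print(delta([.462,.033,.15]))
c=cam('wrist','w8')"
```

```text
t 30.52 pos [0.4622 0.0802 0.1846] F [-0.  -0.9 -0.3] zaxis [ 0.071  0.021 -0.997] q [ -4.9  20.2 109.3   2.1  46.6  -5.2] sum 176.04 op 0.559
[-1.8 48.  33.5]
```

View pics/w8.png

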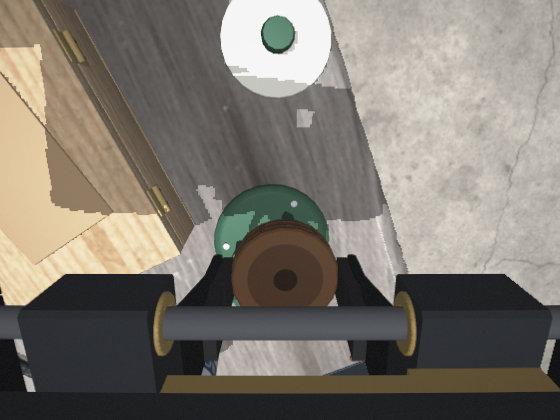

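```bash
cat >> h.py <<'E'
def overlay(c,circs,fn,crop=None,f=3):
    im=c['image'].copy()
    im=cv2.resize(im,None,fx=f,fy=f,interpolation=cv2.INTER_CUBIC)
    for (x,y,z,r,col) in circs:
        a=np.linspace(0,2*np.pi,120); P=np.stack([x+r*np.cos(a),y+r*np.sin(a),0*a+z],1)
        p=(proj(c,P)*f+f/2).astype(int); cv2.polylines(im,[p.reshape(-1,1,2)],True,col,1)
    if crop: x0,x1,y0,y1=[int(v*f) for v in crop]; im=im[y0:y1,x0:x1]
    cv2.imwrite('pics/'+fn+'.png',im)
E
python3 - <<'E'
from h import *
c=capture('wrist'); overlay(c,[(.462,.033,.012,.056,(0,0,255)),(.462,.033,0,.056,(255,0,0))],'w8o',(180,380,150,300),3)
c=capture('top'); overlay(c,[(.462,.033,.012,.056,(0,0,255)),(.472,.212,.022,.045,(255,0,0))],'t8o',(140,320,150,260),4)
E
```

```text
(no output)
```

View pics/w8o.png

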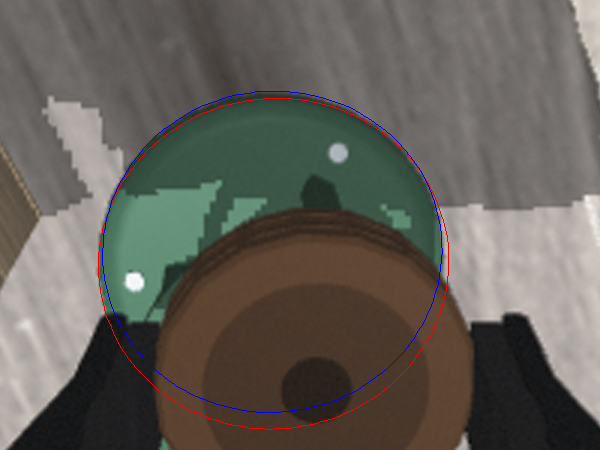

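View pics/t8o.png

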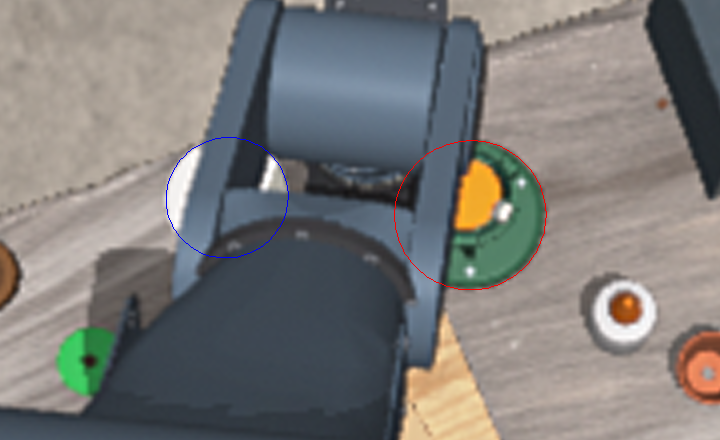

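The overlay fits the foot's rim, so the magazine is at (0.462, 0.033) to within about 1 mm. Disc A is held at (285,270).

send_rows --motion '[[[-1,12,0],0],[[-1,15,5],0],[[0,12,10],0],[[0,6,8],0],[[0,0,4],0]]'

```text
time_s: 31.08
position: [0.4607, 0.0405, 0.1577]
tcp_rot: [[0.997, -0.015, 0.074], [-0.017, -1.0, 0.024], [0.074, -0.025, -0.997]]
force: [0.3, 1.0, -0.2]
opening: 0.559
```

send_rows --motion '[[[0,0,0],0],[[0,0,0],0],[[0,0,0],0],[[0,0,0],0],[[0,0,0],0]]'

```text
time_s: 31.5
position: [0.4595, 0.0444, 0.1572]
tcp_rot: [[0.997, -0.011, 0.071], [-0.013, -1.0, 0.026], [0.071, -0.027, -0.997]]
force: [0.0, 0.2, 0.4]
opening: 0.562
```

```bash
python3 -c "
from h import *
s=tilt();print(delta([.462,.033,.113]))"
```

```text
t 31.5 pos [0.4595 0.0444 0.1572] F [0.  0.2 0.4] zaxis [ 0.071  0.026 -0.997] q [ -9.9  22.5 111.9   3.2  41.8 -11.5] sum 176.26 op 0.562
[-0.5 12.5 44. ]
```

send_rows --motion '[[[0,5,8],0],[[0,5,12],0],[[0,3,12],0],[[0,0,6],0],[[0,0,0],0]]'

```text
time_s: 31.92
position: [0.464, 0.0318, 0.1179]
tcp_rot: [[0.997, -0.009, 0.077], [-0.011, -1.0, 0.025], [0.076, -0.026, -0.997]]
force: [-0.4, -0.2, -0.2]
opening: 0.564
```

send_rows --motion '[[[0,0,0],0],[[0,0,0],0],[[0,0,0],0],[[0,0,0],0],[[0,0,0],0]]'

```text
time_s: 32.33
position: [0.4644, 0.0318, 0.1184]
tcp_rot: [[0.997, -0.009, 0.077], [-0.011, -1.0, 0.025], [0.077, -0.025, -0.997]]
force: [-0.3, -0.1, 0.0]
opening: 0.562
```

```bash
python3 -c "
from h import *
s=tilt();print(delta([.462,.033,.113]))"
```

```text
t 32.33 pos [0.4644 0.0318 0.1184] F [-0.3 -0.1  0. ] zaxis [ 0.077  0.025 -0.997] q [-11.4  27.  113.6   3.9  35.3 -14. ] sum 175.99 op 0.562
[-2.8 -1.1  5.2]
```

send_rows --motion '[[[-2.5,-1,2],0],[[0,0,2],0],[[0,0,2],0],[[0,0,1],0],[[0,0,0],0]]'

```text
time_s: 32.75
position: [0.4627, 0.0333, 0.1115]
tcp_rot: [[0.997, -0.008, 0.08], [-0.01, -1.0, 0.024], [0.079, -0.025, -0.997]]
force: [0.0, 0.6, 0.5]
opening: 0.561
```

```bash
python3 -c "
from h import *
s=tilt();print(delta([.462,.033,.110]))
c=cam('wrist','w9'); c=cam('scene','s9')"
python3 - <<'E'
import cv2
im=cv2.imread('pics/s9.png'); cv2.imwrite('pics/s9c.png',cv2.resize(im[130:260,220:360],None,fx=5,fy=5,interpolation=cv2.INTER_CUBIC)[:600])
E
```

```text
t 32.75 pos [0.4627 0.0333 0.1115] F [0.  0.6 0.5] zaxis [ 0.08   0.024 -0.997] q [-11.3  27.7 114.3   4.1  33.9 -14. ] sum 175.86 op 0.561
[-0.8  0.4  1.5]
```

View pics/w9.png

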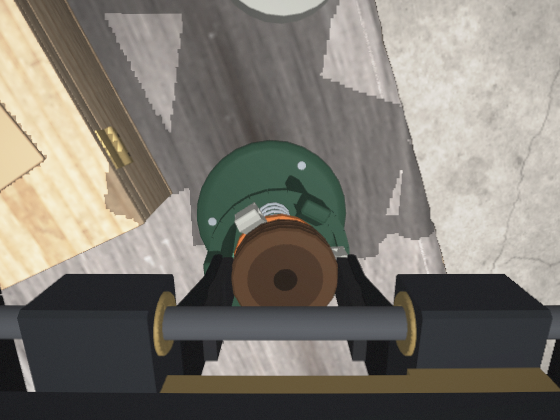

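View pics/s9c.png

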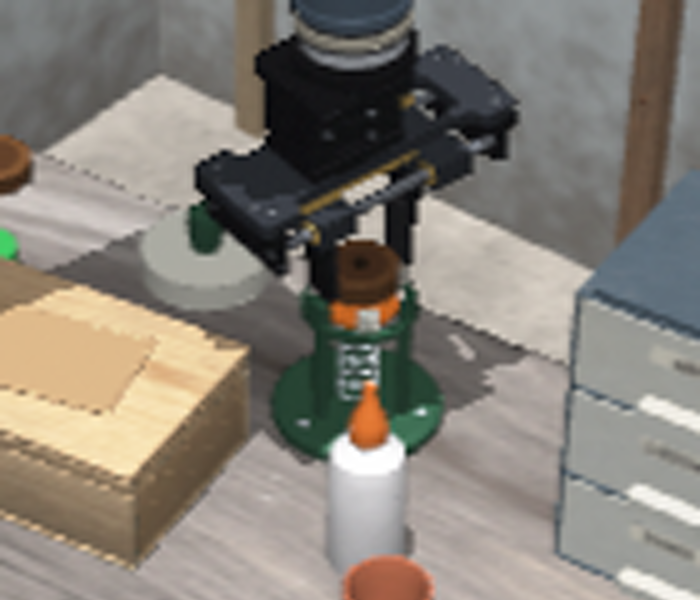

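The disc sits squarely over the mouth: (285,265) in the wrist view, on the head in the scene crop. Lowering a touch and releasing.

send_rows --motion '[[[-0.5,0,2],0],[[0,0,0.5],0],[[0,0,0],0],[[0,0,0],0],[[0,0,0],0]]'

```text
time_s: 33.27
position: [0.4628, 0.0332, 0.1098]
tcp_rot: [[0.997, -0.008, 0.081], [-0.01, -1.0, 0.024], [0.081, -0.025, -0.996]]
force: [0.1, 0.3, 1.1]
opening: 0.558
```

send_rows --motion '[[[0,0,0],0],[[0,0,0],0],[[0,0,0],0],[[0,0,0],0],[[0,0,0],0]]' --gripper 0.3

```text
time_s: 33.68
position: [0.466, 0.0327, 0.1105]
tcp_rot: [[0.996, -0.009, 0.088], [-0.011, -1.0, 0.023], [0.087, -0.024, -0.996]]
force: [0.9, 1.0, 1.8]
opening: 0.698
```

send_rows --motion '[[[0,0,-3],0],[[0,0,-8],0],[[0,0,-12],0],[[0,0,-10],0],[[0,0,-5],0]]'

```text
time_s: 34.1
position: [0.4582, 0.0324, 0.1486]
tcp_rot: [[0.997, -0.009, 0.076], [-0.01, -1.0, 0.025], [0.076, -0.026, -0.997]]
force: [-0.1, -0.3, -0.5]
opening: 0.702
```

```bash
python3 -c "
from h import *
s=tilt();print(delta([.462,.033,.14]))
c=cam('wrist','w10'); c=cam('scene','s10')"
python3 - <<'E'
import cv2
im=cv2.imread('pics/s10.png'); cv2.imwrite('pics/s10c.png',cv2.resize(im[130:240,220:360],None,fx=5,fy=5,interpolation=cv2.INTER_CUBIC)[:600])
E
```

```text
t 34.1 pos [0.4582 0.0324 0.1486] F [-0.1 -0.3 -0.5] zaxis [ 0.076  0.025 -0.997] q [-11.5  23.2 112.9   3.5  39.9 -13.6] sum 176.04 op 0.702
[ 3.1 -0.4  8.9]
```

View pics/w10.png

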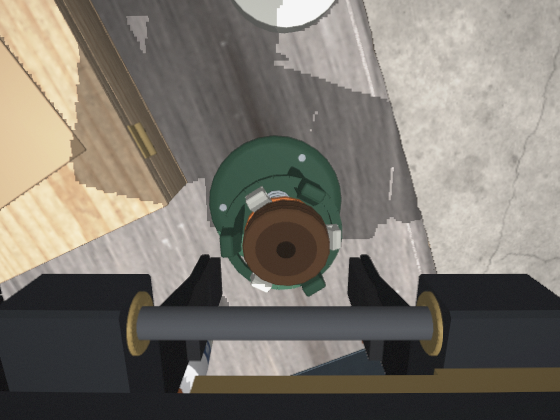

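View pics/s10c.png

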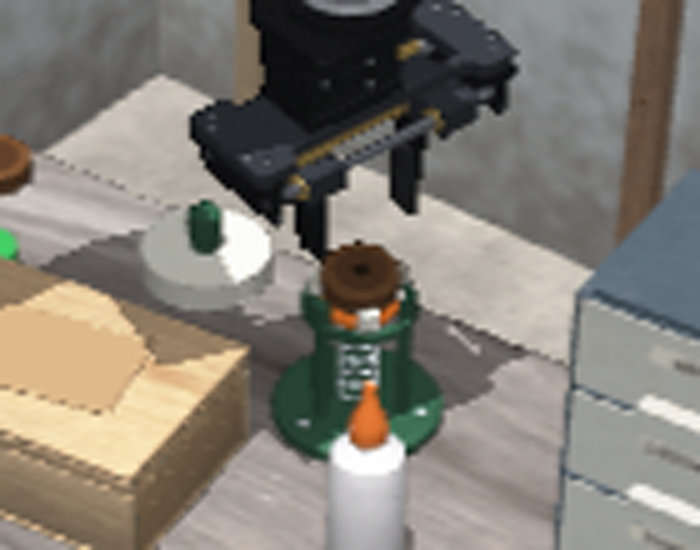

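Disc A lies centred in the mouth at (286,245), with the catches at (262,197), (335,237) and (262,287). Closing the fingers to press.

send_rows --motion '[[[2,0,0],0],[[1,0,0],0],[[0,0,0],0],[[0,0,0],0],[[0,0,0],0]]' --gripper 1

```text
time_s: 34.62
position: [0.4609, 0.0325, 0.1477]
tcp_rot: [[0.997, -0.009, 0.075], [-0.011, -1.0, 0.025], [0.075, -0.026, -0.997]]
force: [0.2, 0.9, 0.1]
opening: 0.407
```

send_rows --motion '[[[0,0,3],0],[[0,0,5],0],[[0,0,5],0],[[0,0,5],0],[[0,0,4],0]]'

```text
time_s: 35.03
position: [0.4626, 0.0331, 0.1235]
tcp_rot: [[0.997, -0.009, 0.075], [-0.011, -1.0, 0.025], [0.074, -0.026, -0.997]]
force: [0.7, -0.3, 0.4]
opening: 0.042
```

```bash
python3 -c "
from h import *
s=tilt();print(delta([.462,.033,.088]))"
```

```text
t 35.03 pos [0.4626 0.0331 0.1235] F [ 0.7 -0.3  0.4] zaxis [ 0.075  0.025 -0.997] q [-11.3  26.4 113.5   3.8  36.3 -13.7] sum 176.15 op 0.042
[-3.2  1.  35.3]
```

send_rows --motion '[[[-0.7,0,4],0],[[-0.6,0,4],0],[[-0.5,0,4],0],[[-0.4,0,4],0],[[-0.4,0,4],0]]'

```text
time_s: 35.45
position: [0.462, 0.0336, 0.1012]
tcp_rot: [[0.997, -0.009, 0.075], [-0.011, -1.0, 0.025], [0.075, -0.026, -0.997]]
force: [-1.1, -0.2, 4.0]
opening: 0.004
```

```bash
python3 -c "
from h import *
s=tilt();print(delta([.462,.033,.088]))"
```

```text
t 35.45 pos [0.462  0.0336 0.1012] F [-1.1 -0.2  4. ] zaxis [ 0.075  0.025 -0.997] q [-11.2  29.  114.6   4.2  32.5 -14.1] sum 176.12 op 0.004
[-1.   0.9 13.1]
```

send_rows --motion '[[[-0.3,0,4],0],[[-0.3,0,4],0],[[-0.3,0,3],0],[[-0.2,0,2],0],[[0,0,1],0]]'

```text
time_s: 35.87
position: [0.462, 0.0336, 0.0855]
tcp_rot: [[0.997, -0.008, 0.076], [-0.01, -1.0, 0.024], [0.075, -0.025, -0.997]]
force: [-0.1, -1.1, 3.5]
opening: 0.006
```

```bash
python3 -c "
from h import *
s=tilt();print(delta([.462,.033,.088]))"
```

```text
t 35.87 pos [0.462  0.0336 0.0855] F [-0.1 -1.1  3.5] zaxis [ 0.076  0.024 -0.997] q [-11.2  30.9 115.2   4.4  30.  -14.4] sum 176.09 op 0.006
[ 0.2  0.5 -2.5]
```

send_rows --motion '[[[0.3,0,-4],0],[[0.4,0,-8],0],[[1,0,-15],0],[[1,0,-20],0],[[2,0,-25],0]]'

```text
time_s: 36.28
position: [0.4573, 0.0327, 0.1565]
tcp_rot: [[0.998, -0.009, 0.062], [-0.011, -1.0, 0.027], [0.062, -0.028, -0.998]]
force: [0.9, 0.4, 0.4]
opening: 0.003
```

send_rows --motion '[[[2,0,-25],0],[[2,0,-25],0],[[1,0,-20],0],[[0,0,-10],0],[[0,0,0],0]]' --gripper 0.15

```text
time_s: 36.7
position: [0.4568, 0.0307, 0.2473]
tcp_rot: [[0.998, -0.009, 0.069], [-0.011, -1.0, 0.026], [0.068, -0.027, -0.997]]
force: [0.3, -0.2, -0.2]
opening: 0.296
```

```bash
python3 -c "
from h import *
s=tilt();print(delta([.348,-.249,.22]))
for n in ['wrist','scene','top']:
  c=cam(n,n[0]+'11')
  print(n)
  for d in discs(c): print(d)
"
python3 - <<'E'
import cv2
im=cv2.imread('pics/s11.png'); cv2.imwrite('pics/s11c.png',cv2.resize(im[130:350,220:440],None,fx=2.7,fy=2.7,interpolation=cv2.INTER_CUBIC)[:600])
E
```

```text
t 36.7 pos [0.4568 0.0307 0.2473] F [ 0.3 -0.2 -0.2] zaxis [ 0.069  0.026 -0.997] q [-11.8  13.7 106.1   2.7  56.7 -12.6] sum 176.47 op 0.296
[-107.4  281.3   12.4]
wrist
([278.0, 195.0], [465.0, 16.0], 'encl d', 62.0, 'area d', np.float64(57.3))
scene
([385.0, 301.0], [432.0, -420.0], 'encl d', 57.9, 'area d', np.float64(51.1))
([346.0, 299.0], [350.0, -350.0], 'encl d', 49.7, 'area d', np.float64(42.5))
([321.0, 277.0], [347.0, -250.0], 'encl d', 58.0, 'area d', np.float64(51.4))
([297.0, 251.0], [359.0, -130.0], 'encl d', 89.3, 'area d', np.float64(61.6))
([291.0, 192.0], [518.0, 102.0], 'encl d', 76.4, 'area d', np.float64(44.1))
([218.0, 162.0], [411.0, 393.0], 'encl d', 70.6, 'area d', np.float64(60.3))
top
([386.0, 240.0], [354.0, -349.0], 'encl d', 39.6, 'area d', np.float64(36.6))
([352.0, 242.0], [350.0, -248.0], 'encl d', 46.7, 'area d', np.float64(44.8))
([318.0, 242.0], [349.0, -146.0], 'encl d', 52.9, 'area d', np.float64(49.9))
([134.0, 218.0], [415.0, 396.0], 'encl d', 57.6, 'area d', np.float64(53.9))
([408.0, 214.0], [434.0, -417.0], 'encl d', 48.5, 'area d', np.float64(45.5))
```

View pics/w11.png

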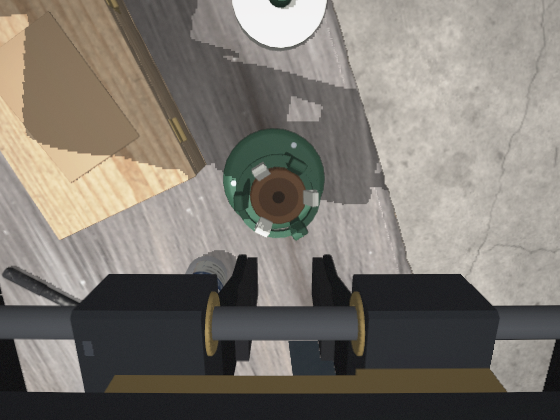

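View pics/s11c.png

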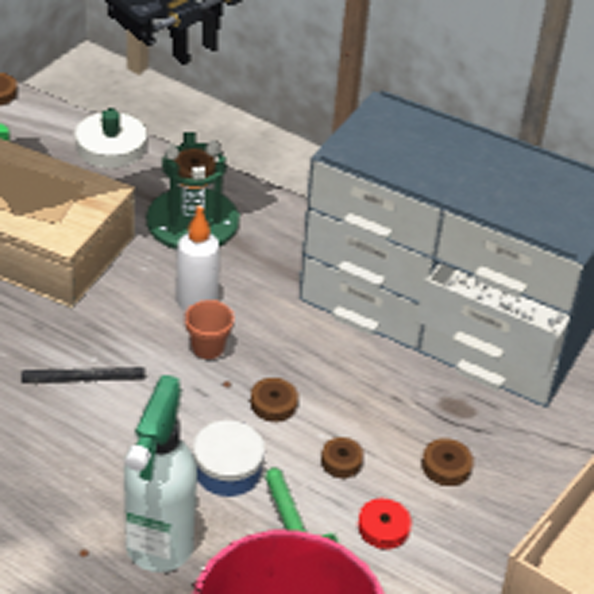

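The wrist view shows disc A at (278,195) below all three catches, so it has snapped in. B, at scene (321,277), is unmoved. Next I'll check the cabinet's clearance for B and C.

```bash
python3 - <<'E'
import cv2
im=cv2.imread('pics/t11.png'); cv2.imwrite('pics/t11c.png',cv2.resize(im[90:290,280:480],None,fx=3,fy=3,interpolation=cv2.INTER_CUBIC))
E
```

```text
(no output)
```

View pics/t11c.png

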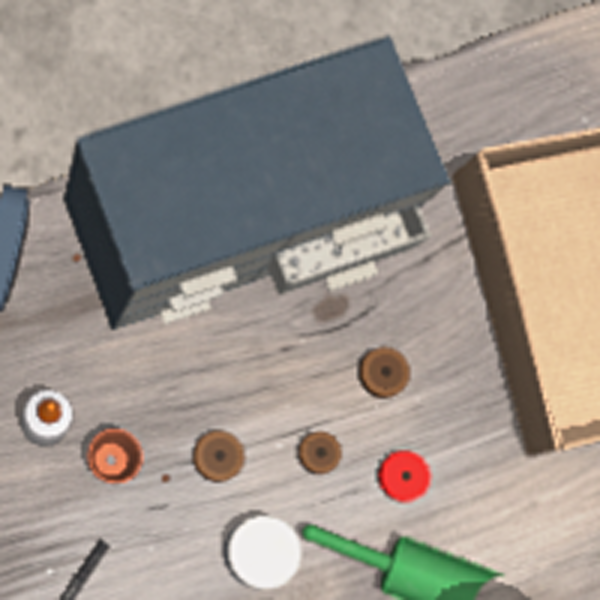

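```bash
python3 - <<'E'
from h import *
c=capture('top')
f=lambda x,y,z: np.round(ray(c,(280+x/3,90+y/3),z)[:2],3)
print('top corners',f(135,288,.205),f(448,185,.205))
print('front bottom L',f(113,327,0),'drawer front', f(283,293,.1),f(425,235,.1),'pull',f(330,290,.09),f(378,272,.09))
print('cardboard box', f(450,180,.06),f(530,455,.06),f(555,455,0))
E
```

```text
top corners [ 0.476 -0.147] [ 0.571 -0.425]
front bottom L [ 0.478 -0.148] drawer front [ 0.494 -0.298] [ 0.552 -0.437] pull [ 0.499 -0.345] [ 0.517 -0.392]
cardboard box [ 0.618 -0.478] [ 0.346 -0.544] [ 0.351 -0.595]
```

send_rows --motion '[[[-3,8,0],0],[[-6,16,0],0],[[-9,24,0],0],[[-10,27,0],0],[[-10,27,0],0]]'

```text
time_s: 37.32
position: [0.4121, -0.0702, 0.233]
tcp_rot: [[0.999, 0.001, 0.05], [-0.0, -0.999, 0.033], [0.05, -0.033, -0.998]]
force: [0.2, -0.3, 0.6]
opening: 0.821
```

send_rows --motion '[[[-10,27,0],0],[[-10,27,0],0],[[-10,27,3],0],[[-9,24,3],0],[[-7,18,3],0]]'

```text
time_s: 37.73
position: [0.3591, -0.199, 0.2121]
tcp_rot: [[0.999, 0.001, 0.04], [-0.001, -0.999, 0.039], [0.04, -0.039, -0.998]]
force: [0.3, -0.7, 0.9]
opening: 0.849
```

send_rows --motion '[[[-5,12,0],0],[[-3,6,0],0],[[0,0,0],0],[[0,0,0],0],[[0,0,0],0]]'

```text
time_s: 38.15
position: [0.3459, -0.2201, 0.2063]
tcp_rot: [[0.999, -0.008, 0.032], [-0.01, -0.999, 0.048], [0.032, -0.048, -0.998]]
force: [-0.7, -0.5, 0.2]
opening: 0.848
```

```bash
python3 -c "
from h import *
s=tilt();print(delta([.348,-.249,.14]))
c=cam('wrist','w12')
for d in discs(c): print(d)
"
```

```text
t 38.15 pos [ 0.3459 -0.2201  0.2063] F [-0.7 -0.5  0.2] zaxis [ 0.032  0.048 -0.998] q [-50.6  15.3 112.5   4.   53.2 -52.5] sum 181.0 op 0.848
[ 0.3 32.  64.9]
([266.0, 368.0], [328.0, -427.0], 'encl d', 48.4, 'area d', np.float64(32.9))
([356.0, 361.0], [432.0, -414.0], 'encl d', 55.3, 'area d', np.float64(46.9))
([285.0, 301.0], [351.0, -340.0], 'encl d', 36.4, 'area d', np.float64(21.4))
([281.0, 223.0], [347.0, -250.0], 'encl d', 50.6, 'area d', np.float64(48.3))
([276.0, 114.0], [344.0, -143.0], 'encl d', 58.2, 'area d', np.float64(56.9))
([330.0, 12.0], [394.0, -54.0], 'encl d', 33.7, 'area d', np.float64(28.4))
```

View pics/w12.png

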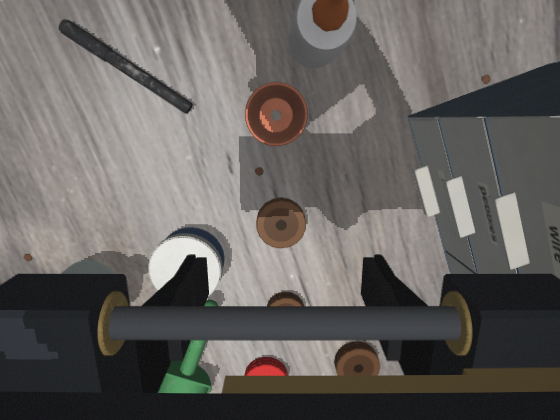

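Wrist view: B is at (281,223), about 50 mm, with the pot at (276,114), the tin at (186,262) and the small disc at (287,303). Descending on B.

send_rows --motion '[[[0,6,10],0],[[0,10,20],0],[[0,10,28],0],[[0,6,28],0],[[0,2,25],0]]'

```text
time_s: 38.62
position: [0.3556, -0.2494, 0.0963]
tcp_rot: [[0.999, 0.003, 0.044], [0.001, -0.999, 0.034], [0.044, -0.034, -0.998]]
force: [-0.2, -0.7, -0.3]
opening: 0.851
```

send_rows --motion '[[[0,0,15],0],[[0,0,8],0],[[0,0,0],0],[[0,0,0],0],[[0,0,0],0]]'

```text
time_s: 39.03
position: [0.3572, -0.2433, 0.0686]
tcp_rot: [[0.999, 0.009, 0.039], [0.008, -0.999, 0.041], [0.039, -0.041, -0.998]]
force: [0.1, -0.3, 0.2]
opening: 0.854
```

```bash
python3 -c "
from h import *
s=tilt();print(delta([.348,-.2495,.010]))
c=cam('wrist','w13')
for d in discs(c): print(d)
"
```

```text
t 39.03 pos [ 0.3572 -0.2433  0.0686] F [ 0.1 -0.3  0.2] zaxis [ 0.039  0.041 -0.998] q [-51.5  32.6 117.2   6.3  30.8 -57.4] sum 180.64 op 0.854
[-11.5   8.5  57.9]
([272.0, 364.0], [352.0, -342.0], 'encl d', 38.7, 'area d', np.float64(28.1))
([266.0, 244.0], [348.0, -250.0], 'encl d', 52.9, 'area d', np.float64(49.9))
([255.0, 55.0], [343.0, -138.0], 'encl d', 63.0, 'area d', np.float64(61.4))
```

View pics/w13.png

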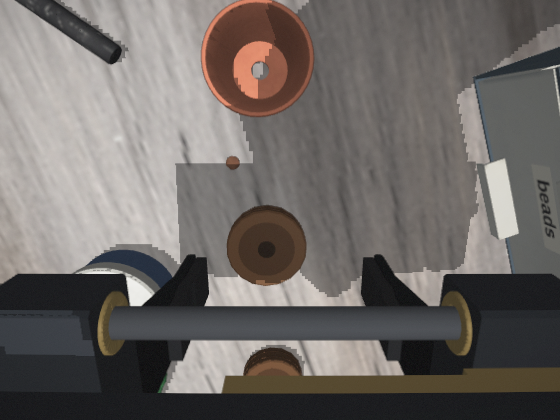

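send_rows --motion '[[[-4,3,10],0],[[-4,3,14],0],[[-3,2,14],0],[[0,0,9],0],[[0,0,3],0]]'

```text
time_s: 39.5
position: [0.3524, -0.2533, 0.0223]
tcp_rot: [[0.999, 0.013, 0.049], [0.011, -1.0, 0.028], [0.049, -0.027, -0.998]]
force: [0.6, 0.7, -0.6]
opening: 0.847
```

send_rows --motion '[[[0,0,0],0],[[0,0,0],0],[[0,0,0],0],[[0,0,0],0],[[0,0,0],0]]'

```text
time_s: 39.92
position: [0.3539, -0.2545, 0.025]
tcp_rot: [[0.999, 0.014, 0.053], [0.013, -1.0, 0.024], [0.053, -0.023, -0.998]]
force: [0.5, -0.1, -0.3]
opening: 0.848
```

```bash
python3 -c "
from h import *
s=tilt();print(delta([.348,-.2495,.0095]))
"
```

```text
t 39.92 pos [ 0.3539 -0.2545  0.025 ] F [ 0.5 -0.1 -0.3] zaxis [ 0.053  0.024 -0.998] q [-52.8  38.4 118.7   8.5  22.4 -61.4] sum 179.48 op 0.848
[-6.7 -4.8 15.3]
```

send_rows --motion '[[[-2,-1.5,4],0],[[-2,-1.5,5],0],[[-2,-1,4],0],[[0,0,1],0],[[0,0,0],0]]'

```text
time_s: 40.33
position: [0.3484, -0.2501, 0.0103]
tcp_rot: [[0.998, 0.014, 0.054], [0.013, -1.0, 0.022], [0.054, -0.021, -0.998]]
force: [0.2, -0.1, 0.8]
opening: 0.849
```

send_rows --motion '[[[0,0,0],0],[[0,0,0],0],[[0,0,0],0],[[0,0,0],0],[[0,0,0],0]]'

```text
time_s: 40.75
position: [0.3482, -0.2499, 0.0098]
tcp_rot: [[0.999, 0.014, 0.053], [0.013, -1.0, 0.023], [0.053, -0.022, -0.998]]
force: [0.1, -0.7, 0.2]
opening: 0.846
```

```bash
python3 -c "
from h import *
s=tilt();print(delta([.348,-.2495,.0095]))
c=cam('wrist','w14')
"
```

```text
t 40.75 pos [ 0.3482 -0.2499  0.0098] F [ 0.1 -0.7  0.2] zaxis [ 0.053  0.023 -0.998] q [-53.1  40.4 120.    9.9  19.1 -63.2] sum 179.5 op 0.846
[-0.2 -0.4  0.3]
```

View pics/w14.png

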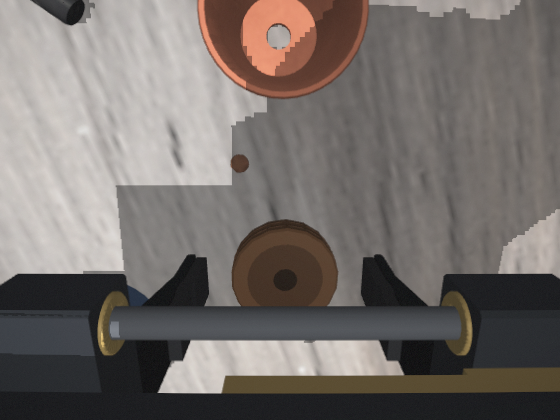

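Disc B is centred between the fingers at (285,275). Closing.

send_rows --motion '[[[0,0,0],0],[[0,0,0],0],[[0,0,0],0],[[0,0,0],0],[[0,0,0],0]]' --gripper 1

```text
time_s: 41.22
position: [0.3484, -0.2502, 0.0101]
tcp_rot: [[0.998, 0.014, 0.054], [0.013, -1.0, 0.022], [0.054, -0.022, -0.998]]
force: [0.7, 0.4, 0.4]
opening: 0.561
```

send_rows --motion '[[[0,0,0],0],[[0,0,0],0],[[0,0,0],0],[[0,0,0],0],[[0,0,0],0]]'

```text
time_s: 41.63
position: [0.3484, -0.2502, 0.0101]
tcp_rot: [[0.998, 0.014, 0.053], [0.013, -1.0, 0.022], [0.054, -0.022, -0.998]]
force: [-0.3, -0.0, 0.5]
opening: 0.558
```

send_rows --motion '[[[0,0,-8],0],[[1,0,-18],0],[[1,0,-25],0],[[1,0,-28],0],[[1,0,-28],0]]'

```text
time_s: 42.05
position: [0.3436, -0.2494, 0.1174]
tcp_rot: [[0.999, 0.013, 0.043], [0.011, -0.999, 0.034], [0.044, -0.034, -0.998]]
force: [1.1, -0.4, -0.4]
opening: 0.556
```

send_rows --motion '[[[2,0,-28],0],[[2,0,-28],0],[[2,-2,-25],0],[[3,-6,-15],0],[[4,-10,-5],0]]'

```text
time_s: 42.47
position: [0.3512, -0.2358, 0.2312]
tcp_rot: [[0.999, 0.01, 0.048], [0.009, -1.0, 0.024], [0.048, -0.024, -0.999]]
force: [0.6, -0.4, -0.2]
opening: 0.563
```

```bash
python3 -c "
from h import *
s=tilt();print(delta([.462,.033,.19]))
"
```

```text
t 42.47 pos [ 0.3512 -0.2358  0.2312] F [ 0.6 -0.4 -0.2] zaxis [ 0.048  0.024 -0.999] q [-51.4  13.3 110.    3.6  56.2 -53.9] sum 179.43 op 0.563
[ 111.  -266.6   53. ]
```

send_rows --motion '[[[6,-14,0],0],[[9,-22,0],0],[[11,-27,0],0],[[11,-27,0],0],[[11,-27,0],0]]'

```text
time_s: 42.88
position: [0.3978, -0.1151, 0.2381]
tcp_rot: [[0.999, 0.001, 0.05], [-0.0, -1.0, 0.019], [0.05, -0.019, -0.999]]
force: [-0.1, -0.5, -0.6]
opening: 0.561
```

send_rows --motion '[[[11,-27,0],0],[[11,-27,0],0],[[11,-25,3],0],[[9,-20,3],0],[[6,-12,3],0]]'

```text
time_s: 43.3
position: [0.4425, 0.0084, 0.2316]
tcp_rot: [[0.999, 0.003, 0.043], [0.002, -1.0, 0.023], [0.043, -0.022, -0.999]]
force: [0.6, -1.0, 0.0]
opening: 0.56
```

send_rows --motion '[[[3,-6,0],0],[[0,0,0],0],[[0,0,0],0],[[0,0,0],0],[[0,0,0],0]]'

```text
time_s: 43.72
position: [0.4418, 0.0181, 0.2297]
tcp_rot: [[0.999, 0.008, 0.035], [0.007, -1.0, 0.024], [0.035, -0.024, -0.999]]
force: [-0.4, 0.2, -0.3]
opening: 0.562
```

```bash
python3 -c "
from h import *
s=tilt();print(delta([.462,.033,.12]))
"
```

```text
t 43.72 pos [0.4418 0.0181 0.2297] F [-0.4  0.2 -0.3] zaxis [ 0.035  0.024 -0.999] q [-13.5  14.7 108.1   2.2  55.6 -15.1] sum 178.39 op 0.562
[ 16.5 -12.1 110.7]
```

send_rows --motion '[[[5,-4,10],0],[[6,-5,20],0],[[5,-3,25],0],[[0,0,25],0],[[0,0,15],0]]'

```text
time_s: 44.13
position: [0.4674, 0.0287, 0.1351]
tcp_rot: [[0.999, -0.001, 0.05], [-0.002, -1.0, 0.02], [0.05, -0.02, -0.999]]
force: [-0.4, -0.1, 0.8]
opening: 0.561
```

send_rows --motion '[[[0,0,8],0],[[0,0,3],0],[[0,0,0],0],[[0,0,0],0],[[0,0,0],0]]'

```text
time_s: 44.55
position: [0.4668, 0.0272, 0.1183]
tcp_rot: [[0.999, -0.006, 0.042], [-0.007, -1.0, 0.021], [0.042, -0.021, -0.999]]
force: [-0.2, -0.6, 0.6]
opening: 0.56
```

```bash
python3 -c "
from h import *
s=tilt();print(delta([.462,.033,.115]))
"
```

```text
t 44.55 pos [0.4668 0.0272 0.1183] F [-0.2 -0.6  0.6] zaxis [ 0.042  0.021 -0.999] q [-11.5  27.6 111.8   2.7  38.5 -13.2] sum 177.89 op 0.56
[-5.  -5.7  3.3]
```

send_rows --motion '[[[-2,-2.5,0],0],[[-2,-2,2],0],[[-0.5,-0.5,1],0],[[0,0,0],0],[[0,0,0],0]]'

```text
time_s: 44.97
position: [0.4636, 0.0325, 0.1175]
tcp_rot: [[0.999, -0.007, 0.048], [-0.008, -1.0, 0.02], [0.048, -0.02, -0.999]]
force: [0.7, -0.5, -0.6]
opening: 0.559
```

```bash
python3 -c "
from h import *
s=tilt();print(delta([.462,.033,.111]))
"
```

```text
t 44.97 pos [0.4636 0.0325 0.1175] F [ 0.7 -0.5 -0.6] zaxis [ 0.048  0.02  -0.999] q [-10.9  27.5 112.5   2.7  37.5 -12.6] sum 177.52 op 0.559
[-1.9 -0.4  6.4]
```

send_rows --motion '[[[-1,-0.3,2],0],[[-0.5,0,2],0],[[0,0,2],0],[[0,0,0.5],0],[[0,0,0],0]]'

```text
time_s: 45.38
position: [0.4624, 0.0331, 0.1108]
tcp_rot: [[0.999, -0.006, 0.049], [-0.007, -1.0, 0.02], [0.049, -0.02, -0.999]]
force: [0.1, -0.3, 0.7]
opening: 0.556
```

```bash
python3 -c "
from h import *
s=tilt();print(delta([.462,.033,.110]))
c=cam('wrist','w15')
"
```

```text
t 45.38 pos [0.4624 0.0331 0.1108] F [ 0.1 -0.3  0.7] zaxis [ 0.049  0.02  -0.999] q [-10.9  28.2 113.    2.8  36.3 -12.7] sum 177.47 op 0.556
[-0.4  0.1  0.8]
```

View pics/w15.png

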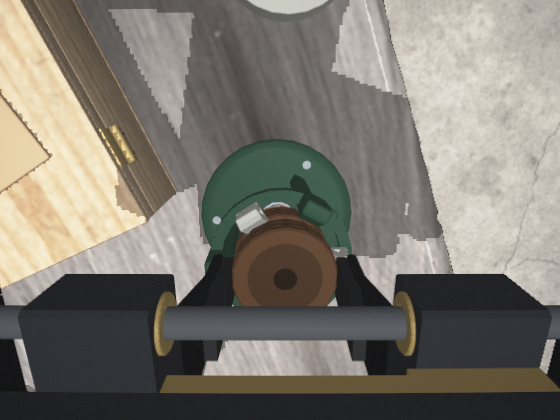

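Disc B is over the mouth at (285,270), with the same framing as disc A had. Releasing.

send_rows --motion '[[[0,0,0.8],0],[[0,0,0],0],[[0,0,0],0],[[0,0,0],0],[[0,0,0],0]]' --gripper 0.3

```text
time_s: 45.85
position: [0.4629, 0.0329, 0.1099]
tcp_rot: [[0.999, -0.006, 0.05], [-0.007, -1.0, 0.02], [0.05, -0.02, -0.999]]
force: [-0.5, -0.1, -0.2]
opening: 0.692
```

send_rows --motion '[[[0,0,0],0],[[0,0,-4],0],[[0,0,-10],0],[[0,0,-12],0],[[0,0,-8],0]]'

```text
time_s: 46.27
position: [0.4599, 0.0324, 0.144]
tcp_rot: [[0.999, -0.007, 0.045], [-0.008, -1.0, 0.021], [0.045, -0.021, -0.999]]
force: [0.0, -0.2, 0.3]
opening: 0.699
```

send_rows --motion '[[[0,0,0],0],[[0,0,0],0],[[0,0,0],0],[[0,0,0],0],[[0,0,0],0]]' --gripper 1

```text
time_s: 46.68
position: [0.4607, 0.0323, 0.1455]
tcp_rot: [[0.999, -0.007, 0.049], [-0.008, -1.0, 0.02], [0.049, -0.02, -0.999]]
force: [-0.2, 0.5, -0.2]
opening: 0.406
```

```bash
python3 -c "
from h import *
s=tilt();print(delta([.462,.033,.088]))
c=cam('wrist','w16')
"
```

```text
t 46.68 pos [0.4607 0.0323 0.1455] F [-0.2  0.5 -0.2] zaxis [ 0.049  0.02  -0.999] q [-11.   24.2 111.6   2.5  41.7 -12.4] sum 177.48 op 0.406
[-1.5  0.4 57.5]
```

View pics/w16.png

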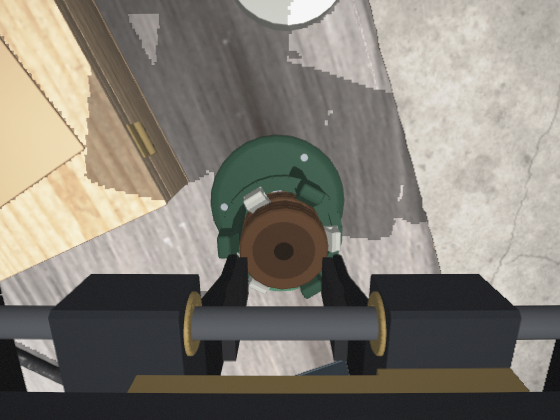

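Disc B lies level in the mouth at (284,240). Pressing.

send_rows --motion '[[[0,0,3],0],[[0,0,5],0],[[0,0,5],0],[[0,0,5],0],[[0,0,4],0]]'

```text
time_s: 47.15
position: [0.4616, 0.0328, 0.1209]
tcp_rot: [[0.999, -0.007, 0.048], [-0.008, -1.0, 0.02], [0.048, -0.02, -0.999]]
force: [-0.0, 0.2, -0.0]
opening: 0.028
```

send_rows --motion '[[[-0.4,0,4],0],[[-0.4,0,4],0],[[-0.3,0,4],0],[[-0.3,0,4],0],[[-0.2,0,4],0]]'

```text
time_s: 47.57
position: [0.4618, 0.033, 0.0992]
tcp_rot: [[0.999, -0.006, 0.05], [-0.007, -1.0, 0.02], [0.049, -0.02, -0.999]]
force: [-1.2, -0.3, 5.0]
opening: 0.002
```

```bash
python3 -c "
from h import *
s=tilt();print(delta([.462,.033,.088]))
"
```

```text
t 47.57 pos [0.4618 0.033  0.0992] F [-1.2 -0.3  5. ] zaxis [ 0.05   0.02  -0.999] q [-10.9  29.5 113.6   2.9  34.4 -12.9] sum 177.46 op 0.002
[-0.4  0.3 11.2]
```

send_rows --motion '[[[-0.2,0,4],0],[[-0.2,0,4],0],[[-0.1,0,3],0],[[0,0,1.5],0],[[0,0,0],0]]'

```text
time_s: 47.98
position: [0.4618, 0.033, 0.0853]
tcp_rot: [[0.999, -0.006, 0.049], [-0.007, -1.0, 0.019], [0.049, -0.019, -0.999]]
force: [-1.2, 0.4, 4.7]
opening: 0.005
```

```bash
python3 -c "
from h import *
s=tilt();print(delta([.462,.033,.088]))
"
```

```text
t 47.98 pos [0.4618 0.033  0.0853] F [-1.2  0.4  4.7] zaxis [ 0.049  0.019 -0.999] q [-10.9  31.2 114.1   3.   32.2 -13. ] sum 177.46 op 0.005
[ 0.3 -0.1 -2.7]
```

send_rows --motion '[[[0.2,0,-4],0],[[0.4,0,-8],0],[[0.5,0,-15],0],[[1,0,-20],0.08],[[1,0,-25],0.12]]'

```text
time_s: 48.4
position: [0.4577, 0.0322, 0.1565]
tcp_rot: [[0.977, -0.211, 0.037], [-0.212, -0.977, 0.022], [0.031, -0.029, -0.999]]
force: [0.9, -0.2, 0.1]
opening: 0.009
```

send_rows --motion '[[[0,0,-25],0.12],[[0,0,-25],0.12],[[0,0,-20],0.12],[[0,0,-10],0.12],[[0,0,0],0.12]]' --gripper 0.15

```text
time_s: 48.82
position: [0.4544, 0.0306, 0.2469]
tcp_rot: [[0.668, -0.743, 0.044], [-0.744, -0.668, 0.02], [0.014, -0.046, -0.999]]
force: [0.2, 0.0, -1.3]
opening: 0.3
```

send_rows --motion '[[[0,0,0],0.12],[[0,0,0],0.12],[[0,0,0],0.12],[[0,0,0],0],[[0,0,0],0]]'

```text
time_s: 49.23
position: [0.4528, 0.0311, 0.2513]
tcp_rot: [[0.35, -0.936, 0.048], [-0.937, -0.349, 0.02], [-0.002, -0.052, -0.999]]
force: [-0.4, -0.2, 0.7]
opening: 0.681
```

```bash
python3 -c "
from h import *
s=tilt();print(delta([.433,-.418,.24]), np.round(s['tcp_rot'],2).tolist())
for n in ['wrist','scene','top']:
  c=cam(n,n[0]+'17')
  print(n)
  for d in discs(c): print(d)
"
python3 - <<'E'
import cv2
im=cv2.imread('pics/s17.png'); cv2.imwrite('pics/s17c.png',cv2.resize(im[130:350,220:440],None,fx=2.7,fy=2.7,interpolation=cv2.INTER_CUBIC)[:600])
E
```

```text
t 49.23 pos [0.4528 0.0311 0.2513] F [-0.4 -0.2  0.7] zaxis [ 0.048  0.02  -0.999] q [-11.4  13.5 105.5   1.9  58.6  57.2] sum 177.55 op 0.681
[413.8 176.    1.6] [[0.35, -0.94, 0.05], [-0.94, -0.35, 0.02], [-0.0, -0.05, -1.0]]
wrist
([284.0, 203.0], [437.0, 29.0], 'encl d', 42.8, 'area d', np.float64(28.3))
([286.0, 179.0], [453.0, 30.0], 'encl d', 59.1, 'area d', np.float64(29.0))
scene
([385.0, 301.0], [432.0, -420.0], 'encl d', 57.9, 'area d', np.float64(51.1))
([346.0, 299.0], [350.0, -350.0], 'encl d', 49.7, 'area d', np.float64(42.5))
([297.0, 251.0], [359.0, -130.0], 'encl d', 89.3, 'area d', np.float64(61.6))
([218.0, 162.0], [411.0, 393.0], 'encl d', 70.6, 'area d', np.float64(60.3))
top
([386.0, 240.0], [354.0, -349.0], 'encl d', 39.6, 'area d', np.float64(36.8))
([318.0, 242.0], [349.0, -146.0], 'encl d', 52.9, 'area d', np.float64(50.1))
([134.0, 218.0], [415.0, 396.0], 'encl d', 57.6, 'area d', np.float64(53.9))
([408.0, 214.0], [434.0, -417.0], 'encl d', 48.5, 'area d', np.float64(45.6))
([258.0, 203.0], [466.0, 30.0], 'encl d', 47.8, 'area d', np.float64(29.4))
```

View pics/w17.png

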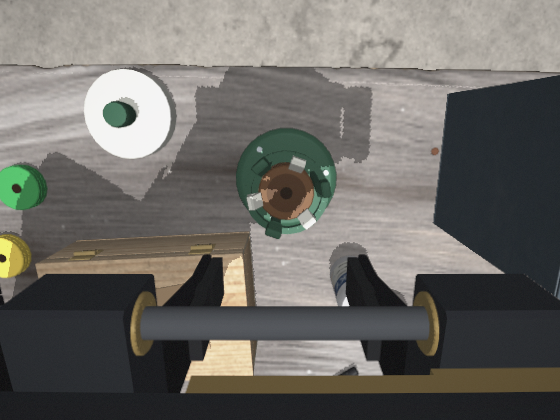

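View pics/s17c.png

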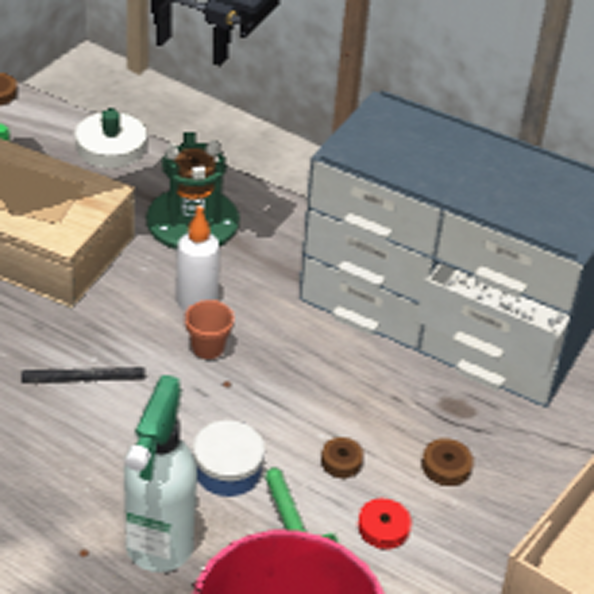

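Two discs are held: B shows at (287,190) under the catches. Medium C is at scene (385,301), unmoved. Heading to C.

send_rows --motion '[[[8,3,0],0],[[16,7,0],0],[[24,10,0],0],[[28,12,0],0],[[28,12,0],0]]'

```text
time_s: 49.8
position: [0.4476, -0.082, 0.2481]
tcp_rot: [[0.365, -0.93, 0.046], [-0.931, -0.365, 0.022], [-0.004, -0.051, -0.999]]
force: [0.6, 0.3, 0.8]
opening: 0.851
```

send_rows --motion '[[[28,12,0],0],[[28,12,0],0],[[28,12,0],0],[[28,12,0],0],[[28,12,0],0]]'

```text
time_s: 50.22
position: [0.4406, -0.244, 0.2438]
tcp_rot: [[0.371, -0.928, 0.044], [-0.929, -0.37, 0.022], [-0.004, -0.049, -0.999]]
force: [1.1, 0.2, 0.7]
opening: 0.852
```

send_rows --motion '[[[28,12,0],0],[[28,12,0],0],[[28,12,0],0],[[24,10,0],0],[[18,8,0],0]]'

```text
time_s: 50.63
position: [0.4332, -0.3938, 0.2389]
tcp_rot: [[0.372, -0.927, 0.043], [-0.928, -0.372, 0.021], [-0.004, -0.048, -0.999]]
force: [-0.3, -0.9, -0.5]
opening: 0.847
```

```bash
python3 -c "
from h import *
s=tilt();print(delta([.433,-.418,.18]), np.round(s['tcp_rot'],2).tolist())
"
```

```text
t 50.63 pos [ 0.4332 -0.3938  0.2389] F [-0.3 -0.9 -0.5] zaxis [ 0.043  0.021 -0.999] q [-54.6  25.7  87.6   3.   66.3  12.3] sum 179.61 op 0.847
[22.6 12.  58.3] [[0.37, -0.93, 0.04], [-0.93, -0.37, 0.02], [-0.0, -0.05, -1.0]]
```

send_rows --motion '[[[8,4,8],0],[[6,3,16],0],[[3,2,20],0],[[0,0,12],0],[[0,0,4],0]]'

```text
time_s: 51.05
position: [0.4313, -0.4208, 0.1744]
tcp_rot: [[0.37, -0.928, 0.044], [-0.929, -0.369, 0.017], [0.001, -0.047, -0.999]]
force: [-0.5, 0.1, 0.4]
opening: 0.853
```

```bash
python3 -c "
from h import *
s=tilt();print(delta([.433,-.418,.07]))
for n in ['wrist','top']:
  c=cam(n,n[0]+'18')
  for d in discs(c): print(d)
"
```

```text
t 51.05 pos [ 0.4313 -0.4208  0.1744] F [-0.5  0.1  0.4] zaxis [ 0.044  0.017 -0.999] q [-56.3  31.4  89.    3.1  59.   10.5] sum 179.44 op 0.853
[ -2.    2.3 104.4]
([263.0, 292.0], [332.0, -434.0], 'encl d', 49.8, 'area d', np.float64(18.3))
([180.0, 247.0], [352.0, -350.0], 'encl d', 45.4, 'area d', np.float64(26.7))
([280.0, 182.0], [441.0, -413.0], 'encl d', 44.0, 'area d', np.float64(21.8))
([124.0, 290.0], [202.0, 418.0], 'encl d', 62.8, 'area d', np.float64(58.2))
([134.0, 218.0], [414.0, 396.0], 'encl d', 57.4, 'area d', np.float64(53.7))
([256.0, 198.0], [476.0, 37.0], 'encl d', 54.5, 'area d', np.float64(48.6))
```

View pics/w18.png

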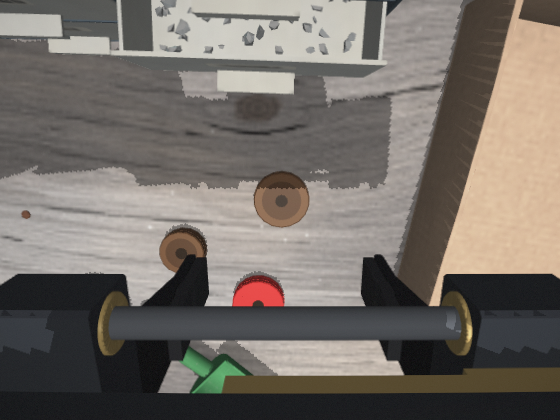

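```bash
python3 - <<'E'
from h import *
cs=capture('scene');ct=capture('top');cw=capture('wrist')
for a,b in [((408,335),(466,240)),((409.5,349),(457,241.5))]:
    best=min((np.linalg.norm(ray(cs,a,z)-ray(ct,b,z)),z) for z in np.arange(0,.15,.002))
    print(best, ray(ct,b,best[1]))
for p in [(435,90),(400,275)]: print('wall base',ray(cw,p,0)[:2])
for p in [(518,10),(443,270)]: print('wall top', [np.round(ray(cw,p,z)[:2],3) for z in (.05,.07,.09)])
print('C',ray(cw,(281,199),.014)[:2],[r for r in place_of('wrist','disc_1_center')][:3], ray(cw,place_of('wrist','disc_1_center')[0]['xy'],.008))
overlay(cw,[(.433,-.418,.016,.025,(0,0,255)),(.433,-.418,.0,.025,(255,0,0))],'w18o',(200,400,130,280),4)
s=bot.read_state();R=np.array(s['tcp_rot']);print('body end at', np.array([.433,-.418])+.095*R[:2,0], np.array([.433,-.418])+.095*R[:2,0]-.0375*R[:2,1])
E
```

```text
(np.float64(0.0028880008291162153), np.float64(0.082)) [ 0.34891879 -0.56316816  0.082     ]
(np.float64(0.01192222303586881), np.float64(0.024)) [ 0.34972693 -0.55981897  0.024     ]
wall base [ 0.57301074 -0.51032266]
wall base [ 0.40276176 -0.55906565]
wall top [array([ 0.635, -0.524]), array([ 0.626, -0.516]), array([ 0.617, -0.507])]
wall top [array([ 0.434, -0.567]), array([ 0.439, -0.556]), array([ 0.443, -0.544])]Traceback (most recent call last):
  File "<stdin>", line 8, in <module>
IndexError: list index out of range
```

```bash
python3 - <<'E'
from h import *
cw=capture('wrist')
print('C',ray(cw,(281,199),.014)[:2])
overlay(cw,[(.433,-.418,.016,.025,(0,0,255)),(.433,-.418,.0,.025,(255,0,0))],'w18o',(200,400,130,280),4)
st()
E
```

```text
C [ 0.43411958 -0.41982222]
t 51.45 pos [ 0.433  -0.4221  0.1783] F [-0.  -0.1  0.2] op 0.853
[[0.37, -0.928, 0.048], [-0.929, -0.37, 0.011], [0.007, -0.049, -0.999]]
```

View pics/w18o.png

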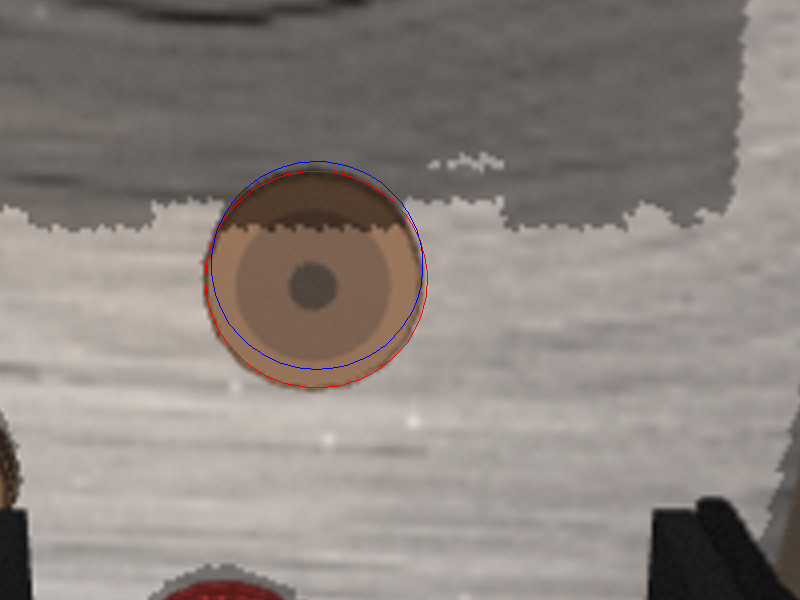

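The 50 mm circle drawn at (0.433, -0.418) fits C's rim. The red look-alike, at (258,290) in the wrist image, stays clear. Descending.

send_rows --motion '[[[-1,1,10],0],[[-1,1,20],0],[[0,0,28],0],[[0,0,25],0],[[0,0,15],0]]'

```text
time_s: 51.87
position: [0.4392, -0.4246, 0.0836]
tcp_rot: [[0.371, -0.927, 0.059], [-0.928, -0.372, -0.005], [0.026, -0.053, -0.998]]
force: [-1.3, -0.2, -0.6]
opening: 0.853
```

send_rows --motion '[[[0,0,6],0],[[0,0,0],0],[[0,0,0],0],[[0,0,0],0],[[0,0,0],0]]'

```text
time_s: 52.28
position: [0.4386, -0.4227, 0.0744]
tcp_rot: [[0.372, -0.927, 0.055], [-0.928, -0.372, -0.0], [0.021, -0.051, -0.998]]
force: [-0.6, -0.1, -0.6]
opening: 0.851
```

```bash
python3 -c "
from h import *
s=tilt();print(delta([.433,-.418,.010]))
"
```

```text
t 52.28 pos [ 0.4386 -0.4227  0.0744] F [-0.6 -0.1 -0.6] zaxis [ 0.055 -0.    -0.998] q [-55.8  39.5  92.9   3.7  45.9   9.8] sum 178.27 op 0.851
[-7.8  6.7 64. ]
```

send_rows --motion '[[[-3,3,10],0],[[-3,3,14],0],[[-2,1,14],0],[[0,0,10],0],[[0,0,4],0]]'

```text
time_s: 52.7
position: [0.4359, -0.4238, 0.0283]
tcp_rot: [[0.372, -0.926, 0.066], [-0.928, -0.373, -0.015], [0.039, -0.055, -0.998]]
force: [-0.6, 0.8, 0.8]
opening: 0.851
```

send_rows --motion '[[[0,0,0],0],[[0,0,0],0],[[0,0,0],0],[[0,0,0],0],[[0,0,0],0]]'

```text
time_s: 53.12
position: [0.4373, -0.4256, 0.0304]
tcp_rot: [[0.372, -0.926, 0.068], [-0.927, -0.374, -0.019], [0.043, -0.056, -0.997]]
force: [-0.5, 0.3, 0.3]
opening: 0.851
```

```bash
python3 -c "
from h import *
s=tilt();print(delta([.433,-.418,.010]))
c=cam('wrist','w19')"
```

```text
t 53.12 pos [ 0.4373 -0.4256  0.0304] F [-0.5  0.3  0.3] zaxis [ 0.068 -0.019 -0.997] q [-56.   43.3  94.6   4.2  39.1   8.9] sum 177.0 op 0.851
[-9.5  2.3 19.9]
```

View pics/w19.png

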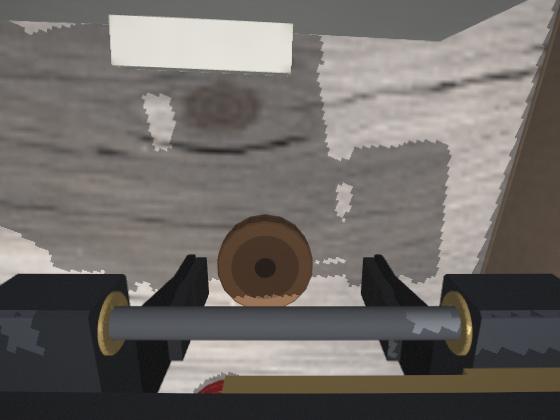

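send_rows --motion '[[[-3,1,4],0],[[-3,1,6],0],[[-3,0.5,6],0],[[-0.5,0,3],0],[[0,0,0],0]]'

```text
time_s: 53.58
position: [0.4324, -0.4175, 0.0097]
tcp_rot: [[0.372, -0.926, 0.069], [-0.927, -0.374, -0.02], [0.044, -0.057, -0.997]]
force: [0.8, 0.1, 0.1]
opening: 0.847
```

send_rows --motion '[[[0,0,0],0],[[0,0,0],0],[[0,0,0],0],[[0,0,0],0],[[0,0,0],0]]'

```text
time_s: 54.0
position: [0.4323, -0.4171, 0.0088]
tcp_rot: [[0.372, -0.926, 0.068], [-0.927, -0.374, -0.019], [0.043, -0.056, -0.998]]
force: [-0.7, -0.1, 0.4]
opening: 0.846
```

```bash
python3 -c "
from h import *
s=tilt();print(delta([.433,-.418,.010]))"
```

```text
t 54.0 pos [ 0.4323 -0.4171  0.0088] F [-0.7 -0.1  0.4] zaxis [ 0.068 -0.019 -0.998] q [-56.   44.9  96.4   4.5  35.7   8.5] sum 177.01 op 0.846
[ 1.1 -0.4 -1.1]
```

Good. Raising 1.5 mm and closing.

send_rows --motion '[[[0.5,0,-1.5],0],[[0,0,0],0],[[0,0,0],0],[[0,0,0],0],[[0,0,0],0]]' --gripper 1

```text
time_s: 54.42
position: [0.4328, -0.4183, 0.0113]
tcp_rot: [[0.372, -0.926, 0.069], [-0.927, -0.374, -0.02], [0.044, -0.057, -0.997]]
force: [0.6, -0.4, -0.8]
opening: 0.561
```

send_rows --motion '[[[0,0,0],0],[[0,0,0],0],[[0,0,0],0],[[0,0,0],0],[[0,0,0],0]]'

```text
time_s: 54.83
position: [0.4327, -0.4182, 0.0112]
tcp_rot: [[0.372, -0.926, 0.069], [-0.927, -0.374, -0.02], [0.044, -0.057, -0.997]]
force: [-0.6, -0.1, 0.5]
opening: 0.556
```

send_rows --motion '[[[0,0,-8],0],[[0,1,-18],0],[[0,1,-25],0],[[0,1,-28],0],[[0,1,-28],0]]'

```text
time_s: 55.25
position: [0.4184, -0.4131, 0.1156]
tcp_rot: [[0.372, -0.926, 0.06], [-0.928, -0.373, -0.006], [0.028, -0.053, -0.998]]
force: [-0.2, 0.1, -0.8]
opening: 0.556
```

send_rows --motion '[[[0,1,-28],0],[[0,1,-28],0],[[-2,0,-28],0],[[-6,-2,-20],0],[[-12,-5,-10],0]]'

```text
time_s: 55.67
position: [0.408, -0.3942, 0.2411]
tcp_rot: [[0.37, -0.927, 0.064], [-0.928, -0.372, -0.015], [0.038, -0.054, -0.998]]
force: [0.1, -0.4, -0.9]
opening: 0.556
```

```bash
python3 -c "
from h import *
s=tilt();print(delta([.462,.033,.22]))"
```

```text
t 55.67 pos [ 0.408  -0.3942  0.2411] F [ 0.1 -0.4 -0.9] zaxis [ 0.064 -0.015 -0.998] q [-56.7  23.2  91.7   2.9  62.4  10.2] sum 177.3 op 0.556
[-377.3 -207.7   18.2]
```

send_rows --motion '[[[-18,-10,0],0],[[-24,-13,0],0],[[-26,-14,0],0],[[-26,-14,0],0],[[-26,-14,0],0]]'

```text
time_s: 56.08
position: [0.4247, -0.2602, 0.2477]
tcp_rot: [[0.362, -0.929, 0.074], [-0.93, -0.365, -0.03], [0.055, -0.058, -0.997]]
force: [0.5, 0.6, -1.0]
opening: 0.557
```

send_rows --motion '[[[-26,-14,0],0],[[-26,-14,0],0],[[-26,-14,0],0],[[-26,-14,0],0],[[-26,-14,0],0]]'

```text
time_s: 56.5
position: [0.4407, -0.1059, 0.2472]
tcp_rot: [[0.359, -0.93, 0.076], [-0.931, -0.362, -0.032], [0.057, -0.06, -0.997]]
force: [-0.5, 0.5, 0.0]
opening: 0.558
```

send_rows --motion '[[[-26,-14,0],0],[[-24,-13,0],0],[[-18,-10,0],0],[[-10,-6,0],0],[[0,0,0],0]]'

```text
time_s: 56.92
position: [0.4494, -0.0072, 0.2477]
tcp_rot: [[0.364, -0.928, 0.077], [-0.93, -0.368, -0.03], [0.056, -0.061, -0.997]]
force: [0.2, 1.1, -0.6]
opening: 0.555
```

```bash
python3 -c "
from h import *
s=tilt();print(delta([.462,.033,.12]))"
```

```text
t 56.92 pos [ 0.4494 -0.0072  0.2477] F [ 0.2  1.1 -0.6] zaxis [ 0.077 -0.03  -0.997] q [-14.9  12.8 107.4  -0.6  55.1  54. ] sum 175.28 op 0.555
[-40.  -18.7 127. ]
```

send_rows --motion '[[[-10,-4,8],0],[[-14,-6,18],0],[[-10,-5,25],0],[[-4,-2,28],0],[[0,0,22],0]]'

```text
time_s: 57.33
position: [0.4651, 0.0299, 0.1507]
tcp_rot: [[0.365, -0.926, 0.097], [-0.928, -0.37, -0.036], [0.069, -0.077, -0.995]]
force: [0.8, -0.1, -1.1]
opening: 0.556
```

send_rows --motion '[[[0,0,12],0],[[0,0,5],0],[[0,0,0],0],[[0,0,0],0],[[0,0,0],0]]'

```text
time_s: 57.75
position: [0.4649, 0.0266, 0.1307]
tcp_rot: [[0.364, -0.927, 0.09], [-0.929, -0.368, -0.036], [0.066, -0.071, -0.995]]
force: [0.4, -0.4, -1.2]
opening: 0.558
```

```bash
python3 -c "
from h import *
s=tilt();print(delta([.462,.033,.116]))"
```

```text
t 57.75 pos [0.4649 0.0266 0.1307] F [ 0.4 -0.4 -1.2] zaxis [ 0.09  -0.036 -0.995] q [ -9.7  25.5 113.4  -2.   35.7  60.3] sum 174.57 op 0.558
[-8.   1.4 14.2]
```

send_rows --motion '[[[-3,0.5,3],0],[[-3,0.5,4],0],[[-2,0.4,4],0],[[0,0,2],0],[[0,0,0],0]]'

```text
time_s: 58.17
position: [0.4638, 0.0329, 0.1193]
tcp_rot: [[0.363, -0.927, 0.098], [-0.929, -0.367, -0.037], [0.071, -0.077, -0.994]]
force: [-0.5, -0.0, -0.9]
opening: 0.558
```

send_rows --motion '[[[0,0,0],0],[[0,0,0],0],[[0,0,0],0],[[0,0,0],0],[[0,0,0],0]]'

```text
time_s: 58.58
position: [0.4638, 0.0331, 0.1193]
tcp_rot: [[0.363, -0.927, 0.098], [-0.929, -0.368, -0.037], [0.071, -0.077, -0.994]]
force: [-0.1, 0.3, -1.0]
opening: 0.557
```

```bash
python3 -c "
from h import *
s=tilt();print(delta([.462,.033,.1115]))"
```

```text
t 58.58 pos [0.4638 0.0331 0.1193] F [-0.1  0.3 -1. ] zaxis [ 0.098 -0.037 -0.994] q [ -8.9  26.7 114.3  -2.3  33.1  61.5] sum 174.13 op 0.557
[-1.1  2.4  7.6]
```

send_rows --motion '[[[-0.5,1,2],0],[[-0.3,0.7,2],0],[[-0.3,0.5,2],0],[[0,0,1],0],[[0,0,0],0]]'

```text
time_s: 59.0
position: [0.4621, 0.0329, 0.1115]
tcp_rot: [[0.363, -0.927, 0.098], [-0.929, -0.368, -0.037], [0.071, -0.078, -0.994]]
force: [0.2, -0.2, -0.1]
opening: 0.559
```

```bash
python3 -c "
from h import *
s=tilt();print(delta([.462,.033,.1115]))
c=cam('wrist','w20');c=cam('scene','s20')"
python3 - <<'E'
import cv2
im=cv2.imread('pics/s20.png'); cv2.imwrite('pics/s20c.png',cv2.resize(im[130:240,230:350],None,fx=5,fy=5,interpolation=cv2.INTER_CUBIC)[:600])
E
```

```text
t 59.0 pos [0.4621 0.0329 0.1115] F [ 0.2 -0.2 -0.1] zaxis [ 0.098 -0.037 -0.994] q [ -8.9  27.6 115.   -2.4  31.6  61.5] sum 174.11 op 0.559
[-0.1  0.   0. ]
```

View pics/w20.png

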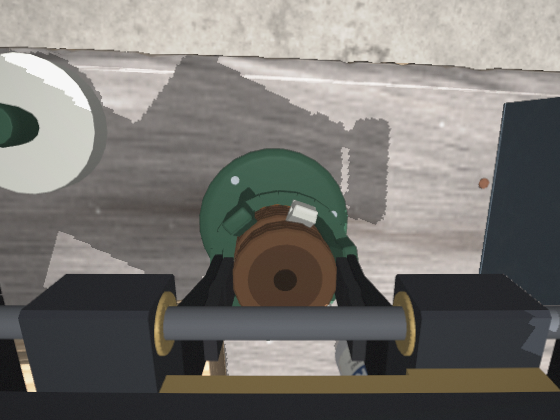

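View pics/s20c.png

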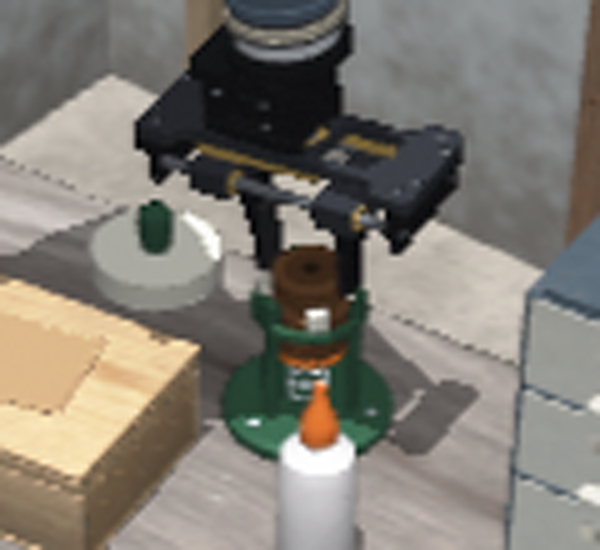

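Disc C is over the mouth at (285,265). Releasing and preparing to press.

send_rows --motion '[[[0,0,0.5],0],[[0,0,0],0],[[0,0,0],0],[[0,0,0],0],[[0,0,0],0]]' --gripper 0.3

```text
time_s: 59.52
position: [0.4627, 0.0328, 0.1114]
tcp_rot: [[0.363, -0.926, 0.1], [-0.929, -0.368, -0.038], [0.072, -0.079, -0.994]]
force: [1.3, 0.0, -0.8]
opening: 0.694
```

send_rows --motion '[[[0,0,0],0],[[0,0,-4],0],[[0,0,-10],0],[[0,0,-12],0],[[0,0,-8],0]]'

```text
time_s: 59.93
position: [0.458, 0.0343, 0.1454]
tcp_rot: [[0.363, -0.927, 0.095], [-0.929, -0.368, -0.037], [0.069, -0.075, -0.995]]
force: [-0.4, 0.8, 0.7]
opening: 0.7
```

send_rows --motion '[[[0,0,0],0],[[0,0,0],0],[[0,0,0],0],[[0,0,0],0],[[0,0,0],0]]' --gripper 1

```text
time_s: 60.35
position: [0.4587, 0.0342, 0.1469]
tcp_rot: [[0.363, -0.927, 0.099], [-0.929, -0.368, -0.038], [0.071, -0.078, -0.994]]
force: [-0.5, 0.5, -0.2]
opening: 0.407
```

```bash
python3 -c "
from h import *
s=tilt();print(delta([.462,.033,.116]),delta([.462,.033,.088]))
c=cam('wrist','w21')
"
```

```text
t 60.35 pos [0.4587 0.0342 0.1469] F [-0.5  0.5 -0.2] zaxis [ 0.099 -0.038 -0.994] q [ -8.8  23.2 113.6  -2.1  37.2  61.2] sum 174.08 op 0.407
[ 0.2 -0.2 31.1] [-1.8  2.  59. ]
```

View pics/w21.png

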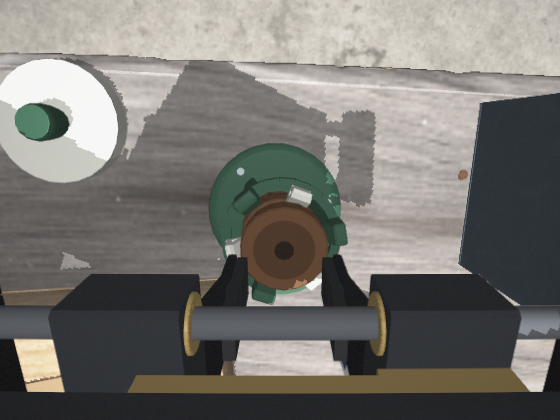

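Disc C lies in the mouth at (285,245). Pressing.

send_rows --motion '[[[0,0,3],0],[[0,0,5],0],[[0,0,5],0],[[0,0,5],0],[[0,0,4],0]]'

```text
time_s: 60.82
position: [0.4608, 0.0333, 0.1224]
tcp_rot: [[0.363, -0.927, 0.098], [-0.929, -0.368, -0.037], [0.071, -0.077, -0.995]]
force: [0.4, 0.2, 0.4]
opening: 0.027
```

send_rows --motion '[[[-0.3,0.4,4],0],[[-0.3,0.4,4],0],[[-0.3,0.4,4],0],[[-0.3,0.4,4],0],[[-0.3,0.3,4],0]]'

```text
time_s: 61.23
position: [0.4629, 0.0326, 0.1011]
tcp_rot: [[0.363, -0.926, 0.103], [-0.929, -0.368, -0.039], [0.073, -0.081, -0.994]]
force: [-2.0, -1.1, 5.9]
opening: 0.005
```

```bash
python3 -c "
from h import *
s=tilt();print(delta([.462,.033,.087]))
"
```

```text
t 61.23 pos [0.4629 0.0326 0.1011] F [-2.  -1.1  5.9] zaxis [ 0.103 -0.039 -0.994] q [ -9.   28.8 115.5  -2.6  29.6  61.7] sum 173.86 op 0.005
[-1.7  1.9 13.9]
```

send_rows --motion '[[[-0.4,0.5,4],0],[[-0.4,0.5,4],0],[[-0.4,0.4,4],0],[[-0.2,0.2,2],0],[[0,0,1],0]]'

```text
time_s: 61.65
position: [0.4629, 0.0326, 0.0858]
tcp_rot: [[0.363, -0.926, 0.105], [-0.929, -0.369, -0.039], [0.075, -0.083, -0.994]]
force: [-1.2, 0.4, 4.7]
opening: 0.005
```

```bash
python3 -c "
from h import *
s=tilt();print(delta([.462,.033,.087]))
"
```

```text
t 61.65 pos [0.4629 0.0326 0.0858] F [-1.2  0.4  4.7] zaxis [ 0.105 -0.039 -0.994] q [ -8.9  30.7 116.2  -2.8  26.9  62. ] sum 173.75 op 0.005
[-0.6  0.6 -1.3]
```

send_rows --motion '[[[0.2,-0.3,-4],0],[[0.5,-0.6,-8],0],[[1,-1,-15],0],[[1,-1.5,-20],0],[[1,-2,-25],0]]'

```text
time_s: 62.07
position: [0.4584, 0.0343, 0.157]
tcp_rot: [[0.363, -0.927, 0.092], [-0.929, -0.368, -0.037], [0.068, -0.073, -0.995]]
force: [-0.5, -0.3, -0.1]
opening: 0.006
```

send_rows --motion '[[[1,-2,-25],0],[[1,-2,-25],0],[[1,-1,-20],0],[[0,0,-10],0],[[0,0,0],0]]' --gripper 0.2

```text
time_s: 62.48
position: [0.4569, 0.037, 0.2475]
tcp_rot: [[0.363, -0.926, 0.1], [-0.929, -0.368, -0.037], [0.072, -0.08, -0.994]]
force: [-0.1, -0.6, -1.1]
opening: 0.299
```

```bash
python3 -c "
from h import *
s=tilt();print(delta([.472,.212,.2]))
for n in ['wrist','scene','top']:
  c=cam(n,n[0]+'22')
  print(n)
  for d in discs(c): print(d)
  if n!='wrist': print('cap',[(np.round(ray(c,r['xy'],.037),3),round(r['p'],2)) for r in place_of(n,'cap_knob')])
"
python3 - <<'E'
import cv2
im=cv2.imread('pics/s22.png'); cv2.imwrite('pics/s22c.png',cv2.resize(im[150:240,230:350],None,fx=6,fy=6,interpolation=cv2.INTER_CUBIC)[:600])
im=cv2.imread('pics/w22.png'); cv2.imwrite('pics/w22c.png',cv2.resize(im[100:260,200:360],None,fx=3.7,fy=3.7,interpolation=cv2.INTER_CUBIC)[:600])
E
```

```text
t 62.48 pos [0.4569 0.037  0.2475] F [-0.1 -0.6 -1.1] zaxis [ 0.1   -0.037 -0.994] q [ -8.5  13.1 107.1  -1.6  53.8  60.8] sum 173.99 op 0.299
[-160.5  -74.7   42.2]
wrist
([515.0, 370.0], [352.0, -347.0], 'encl d', 53.7, 'area d', np.float64(45.7))
([297.0, 193.0], [468.0, 9.0], 'encl d', 28.6, 'area d', np.float64(15.4))
([264.0, 197.0], [450.0, 34.0], 'encl d', 58.1, 'area d', np.float64(27.8))
scene
([346.0, 299.0], [350.0, -350.0], 'encl d', 49.7, 'area d', np.float64(42.5))
([297.0, 251.0], [359.0, -130.0], 'encl d', 89.3, 'area d', np.float64(61.6))
([218.0, 162.0], [411.0, 393.0], 'encl d', 70.6, 'area d', np.float64(60.3))
cap [(array([0.477, 0.23 , 0.037]), 0.83)]
top
([124.0, 289.0], [203.0, 419.0], 'encl d', 63.9, 'area d', np.float64(52.4))
([386.0, 240.0], [354.0, -349.0], 'encl d', 39.6, 'area d', np.float64(36.8))
([318.0, 242.0], [349.0, -146.0], 'encl d', 52.9, 'area d', np.float64(49.6))
([134.0, 218.0], [414.0, 396.0], 'encl d', 57.4, 'area d', np.float64(53.7))
cap [(array([0.474, 0.213, 0.037]), 0.68)]
```

View pics/w22c.png

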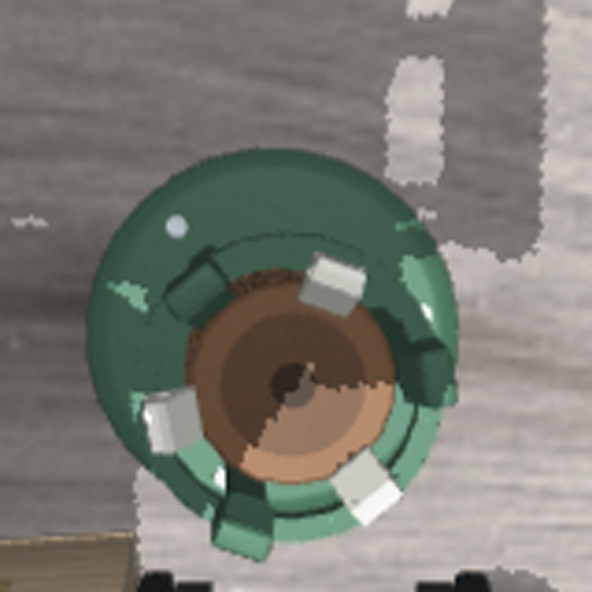

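View pics/s22c.png

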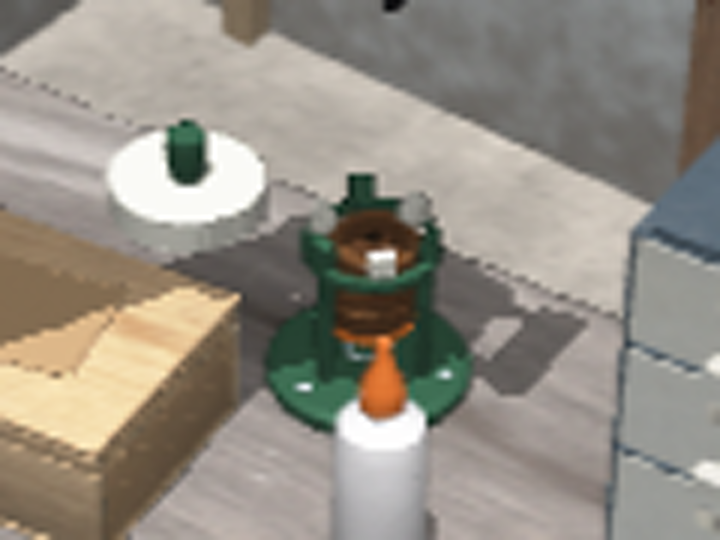

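View pics/w22.png

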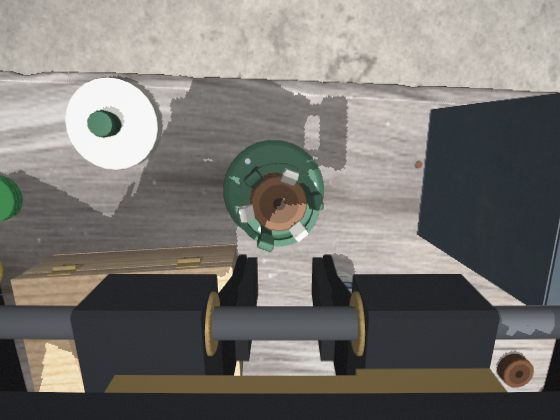

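```bash
python3 - <<'E'
from h import *
c=capture('wrist'); 
overlay(c,[(.462,.033,.092,.025,(0,0,255)),(.462,.033,.092,.022,(255,0,0)),(.462,.033,.116,.025,(0,255,255))],'w22o',(225,335,140,260),5)
tilt()
E
```

```text
t 62.78 pos [0.4549 0.037  0.2435] F [ 0.2 -0.7  0.3] zaxis [ 0.092 -0.036 -0.995] q [ -8.6  13.5 107.3  -1.6  53.7  60.8] sum 174.48 op 0.574
```

View pics/w22o.png

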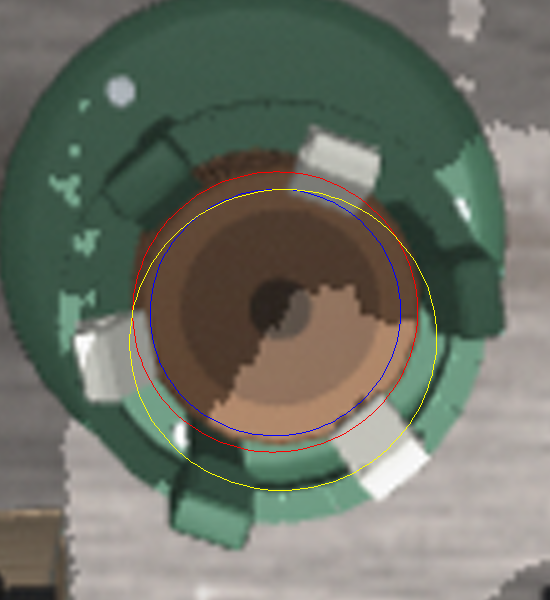

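All three noses overlap disc C's rim, which fits the 50 mm circle at z = 0.092, so the stack is held. The tool's tilt has drifted to about 5.5°. I'll try a small in/out wiggle in free air, which shifted it before.

send_rows --motion '[[[6,-19,0],0],[[-6,19,0],0],[[6,-19,0],0],[[-6,19,0],0],[[0,0,0],0]]'

```text
time_s: 63.2
position: [0.4421, 0.0386, 0.2328]
tcp_rot: [[0.365, -0.929, 0.059], [-0.93, -0.367, -0.032], [0.051, -0.043, -0.998]]
force: [-2.0, 0.5, -0.4]
opening: 0.793
```

send_rows --motion '[[[0,0,0],0],[[0,0,0],0],[[0,0,0],0],[[0,0,0],0],[[0,0,0],0]]'

```text
time_s: 63.62
position: [0.4416, 0.0385, 0.2302]
tcp_rot: [[0.365, -0.93, 0.054], [-0.93, -0.367, -0.031], [0.048, -0.039, -0.998]]
force: [0.6, 0.1, -0.1]
opening: 0.801
```

```bash
python3 -c "
from h import *
tilt()"
```

```text
t 63.62 pos [0.4416 0.0385 0.2302] F [ 0.6  0.1 -0.1] zaxis [ 0.054 -0.031 -0.998] q [ -8.6  14.4 108.5  -1.6  53.8  60.8] sum 176.71 op 0.801
```

send_rows --motion '[[[6,-19,0],0],[[-6,19,0],0],[[6,-19,0],0],[[-6,19,0],0],[[0,0,0],0]]'

```text
time_s: 64.03
position: [0.4346, 0.0395, 0.2265]
tcp_rot: [[0.366, -0.93, 0.038], [-0.93, -0.367, -0.029], [0.041, -0.025, -0.999]]
force: [-1.8, -0.5, -0.0]
opening: 0.804
```

send_rows --motion '[[[0,0,0],0],[[0,0,0],0],[[0,0,0],0],[[0,0,0],0],[[0,0,0],0]]'

```text
time_s: 64.45
position: [0.437, 0.0393, 0.2276]
tcp_rot: [[0.366, -0.93, 0.042], [-0.93, -0.367, -0.029], [0.043, -0.029, -0.999]]
force: [-0.6, 0.4, -0.2]
opening: 0.8
```

```bash
python3 -c "
from h import *
tilt();print(delta([.472,.212,.2]))"
```

```text
t 64.45 pos [0.437  0.0393 0.2276] F [-0.6  0.4 -0.2] zaxis [ 0.042 -0.029 -0.999] q [ -8.6  14.6 108.8  -1.6  54.   60.8] sum 177.36 op 0.8
[-149.   -95.1   23.9]
```

send_rows --motion '[[[-10,-6,0],0],[[-20,-13,0],0],[[-26,-17,0],0],[[-28,-18,0],0],[[-26,-17,0],0]]'

```text
time_s: 64.87
position: [0.4663, 0.1668, 0.2259]
tcp_rot: [[0.355, -0.934, 0.045], [-0.934, -0.357, -0.032], [0.046, -0.031, -0.998]]
force: [0.5, -0.3, -0.2]
opening: 0.801
```

send_rows --motion '[[[-18,-12,0],0],[[-10,-7,0],0],[[0,0,0],0],[[0,0,0],0],[[0,0,0],0]]'

```text
time_s: 65.28
position: [0.4768, 0.2073, 0.2254]
tcp_rot: [[0.363, -0.931, 0.05], [-0.931, -0.364, -0.03], [0.046, -0.035, -0.998]]
force: [-0.0, 0.3, -0.3]
opening: 0.8
```

```bash
python3 - <<'E'
from h import *
tilt();print(delta([.472,.212,.1]))
c=cam('wrist','w23')
print(proj(c,[[.472,.212,.052],[.472,.212,.022]]))
overlay(c,[(.472,.212,.052,.013,(0,0,255)),(.472,.212,.022,.045,(255,0,0))],'w23o',None,1.4)
E
```

```text
t 65.28 pos [0.4768 0.2073 0.2254] F [-0.   0.3 -0.3] zaxis [ 0.05  -0.03  -0.998] q [12.5 21.2 98.3 -2.7 58.2 82.6] sum 177.62 op 0.8
[-11.8   7.2 124.8]
[[269.17557378 199.4692154 ]
 [269.01321507 192.88198245]]
```

View pics/w23o.png

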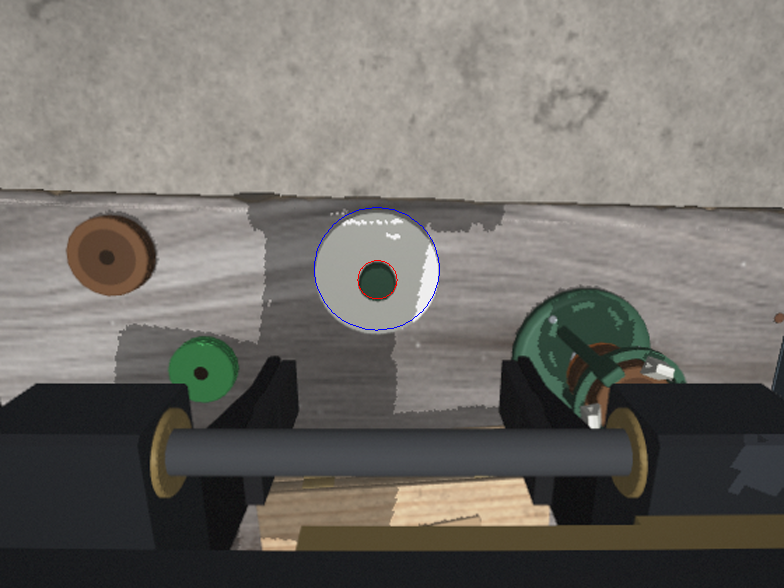

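The overlay fits the cap at (0.472, 0.212). Descending onto the knob.

send_rows --motion '[[[-4,3,10],0],[[-4,3,20],0],[[-3,2,28],0],[[0,0,28],0],[[0,0,20],0]]'

```text
time_s: 65.75
position: [0.4758, 0.207, 0.1222]
tcp_rot: [[0.355, -0.933, 0.065], [-0.934, -0.357, -0.028], [0.049, -0.051, -0.997]]
force: [0.1, -0.3, -0.5]
opening: 0.804
```

send_rows --motion '[[[0,0,12],0],[[0,0,5],0],[[0,0,0],0],[[0,0,0],0],[[0,0,0],0]]'

```text
time_s: 66.17
position: [0.4744, 0.2009, 0.1016]
tcp_rot: [[0.348, -0.936, 0.056], [-0.936, -0.35, -0.031], [0.049, -0.041, -0.998]]
force: [-1.0, -0.6, 0.5]
opening: 0.799
```

```bash
python3 - <<'E'
from h import *
tilt();print(delta([.472,.212,.031]))
E
```

```text
t 66.17 pos [0.4744 0.2009 0.1016] F [-1.  -0.6  0.5] zaxis [ 0.056 -0.031 -0.998] q [ 12.   32.  105.7  -3.8  39.6  84.4] sum 177.3 op 0.799
[-14.6   1.3  70. ]
```

send_rows --motion '[[[-5,0,8],0],[[-5,0,14],0],[[-3,0,14],0],[[0,0,10],0],[[0,0,4],0]]'

```text
time_s: 66.58
position: [0.4776, 0.2137, 0.0539]
tcp_rot: [[0.347, -0.935, 0.07], [-0.937, -0.349, -0.028], [0.05, -0.056, -0.997]]
force: [-0.0, -0.2, 0.3]
opening: 0.8
```

send_rows --motion '[[[0,0,0],0],[[0,0,0],0],[[0,0,0],0],[[0,0,0],0],[[0,0,0],0]]'

```text
time_s: 67.0
position: [0.4781, 0.2139, 0.0544]
tcp_rot: [[0.347, -0.935, 0.071], [-0.936, -0.35, -0.027], [0.051, -0.057, -0.997]]
force: [0.5, -0.1, -0.2]
opening: 0.801
```

```bash
python3 - <<'E'
from h import *
tilt();print(delta([.472,.212,.031]))
E
```

```text
t 67.0 pos [0.4781 0.2139 0.0544] F [ 0.5 -0.1 -0.2] zaxis [ 0.071 -0.027 -0.997] q [ 13.3  37.2 106.5  -4.6  32.7  86.7] sum 176.46 op 0.801
[-1.5  7.8 23. ]
```

send_rows --motion '[[[-0.5,2,4],0],[[-0.5,3,6],0],[[-0.5,2.5,6],0],[[0,0.5,4],0],[[0,0,1],0]]'

```text
time_s: 67.42
position: [0.4718, 0.2118, 0.0323]
tcp_rot: [[0.347, -0.935, 0.074], [-0.937, -0.349, -0.027], [0.051, -0.06, -0.997]]
force: [-0.2, 0.5, -0.5]
opening: 0.801
```

send_rows --motion '[[[0,0,0],0],[[0,0,0],0],[[0,0,0],0],[[0,0,0],0],[[0,0,0],0]]'

```text
time_s: 67.83
position: [0.4713, 0.2116, 0.0312]
tcp_rot: [[0.347, -0.935, 0.072], [-0.937, -0.349, -0.027], [0.051, -0.058, -0.997]]
force: [0.1, -0.1, 0.1]
opening: 0.799
```

```bash
python3 - <<'E'
from h import *
tilt();print(delta([.472,.212,.031]))
cam('wrist','w24')
E
```

```text
t 67.83 pos [0.4713 0.2116 0.0312] F [ 0.1 -0.1  0.1] zaxis [ 0.072 -0.027 -0.997] q [ 13.3  39.5 108.1  -5.1  28.8  87.3] sum 176.42 op 0.799
[-0.1 -0.8  0.2]
```

View pics/w24.png

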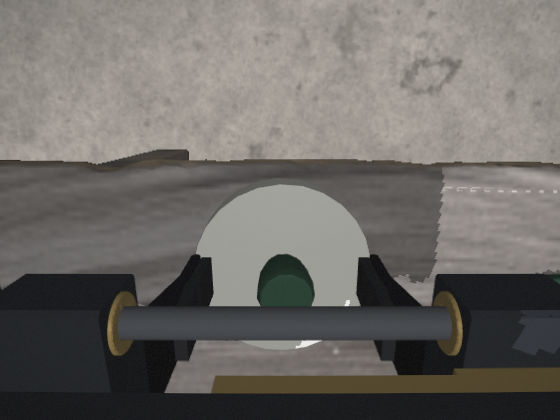

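The knob is centred between the fingers at (285,280). Gripping and lifting.

send_rows --motion '[[[0,0,0],0],[[0,0,0],0],[[0,0,0],0],[[0,0,0],0],[[0,0,0],0]]' --gripper 1

```text
time_s: 68.3
position: [0.4719, 0.2118, 0.0318]
tcp_rot: [[0.347, -0.935, 0.074], [-0.937, -0.349, -0.027], [0.051, -0.06, -0.997]]
force: [-0.0, -0.1, -0.6]
opening: 0.509
```

send_rows --motion '[[[0,0,0],0],[[0,0,0],0],[[0,0,0],0],[[0,0,0],0],[[0,0,0],0]]'

```text
time_s: 68.72
position: [0.4719, 0.212, 0.0322]
tcp_rot: [[0.346, -0.935, 0.074], [-0.937, -0.349, -0.026], [0.051, -0.06, -0.997]]
force: [-0.1, 0.8, 0.7]
opening: 0.287
```

send_rows --motion '[[[0,0,0],0],[[0,0,0],0],[[0,0,-5],0],[[0,0,-10],0],[[0,1,-18],0]]'

```text
time_s: 69.13
position: [0.4663, 0.2117, 0.0635]
tcp_rot: [[0.347, -0.936, 0.067], [-0.937, -0.349, -0.028], [0.05, -0.053, -0.997]]
force: [-0.2, -0.2, -0.2]
opening: 0.287
```

send_rows --motion '[[[0,1,-24],0],[[0,1,-28],0],[[0,1,-28],0],[[0,1,-28],0],[[0,1,-24],0]]'

```text
time_s: 69.55
position: [0.4487, 0.2128, 0.2007]
tcp_rot: [[0.347, -0.936, 0.059], [-0.937, -0.349, -0.03], [0.049, -0.045, -0.998]]
force: [-0.1, 1.1, -0.6]
opening: 0.284
```

send_rows --motion '[[[0,0,-18],0],[[0,0,-10],0],[[0,0,0],0],[[0,0,0],0],[[0,0,0],0]]'

```text
time_s: 69.97
position: [0.4474, 0.2143, 0.2392]
tcp_rot: [[0.347, -0.935, 0.073], [-0.936, -0.35, -0.027], [0.05, -0.059, -0.997]]
force: [0.4, -0.3, -0.6]
opening: 0.28
```

```bash
python3 - <<'E'
from h import *
tilt();print(delta([.462,.033,.2]))
cam('wrist','w25');cam('scene','s25')
im=cv2.imread('pics/s25.png'); cv2.imwrite('pics/s25c.png',cv2.resize(im[100:240,200:350],None,fx=4,fy=4,interpolation=cv2.INTER_CUBIC))
E
```

```text
t 69.97 pos [0.4474 0.2143 0.2392] F [ 0.4 -0.3 -0.6] zaxis [ 0.073 -0.027 -0.997] q [ 14.2  17.8 101.3  -3.   57.2  85.3] sum 176.35 op 0.28
[172.9  52.1  44.9]
```

View pics/s25c.png

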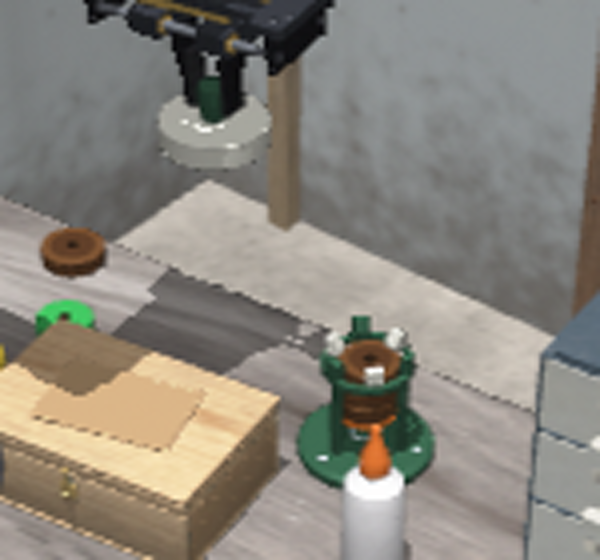

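send_rows --motion '[[[10,3,0],0],[[20,6,0],0],[[26,8,0],0],[[28,8,0],0],[[28,8,2],0]]'

```text
time_s: 70.48
position: [0.4528, 0.0959, 0.2352]
tcp_rot: [[0.358, -0.932, 0.061], [-0.933, -0.36, -0.027], [0.047, -0.048, -0.998]]
force: [0.3, -0.2, -1.2]
opening: 0.285
```

send_rows --motion '[[[26,8,4],0],[[18,5,6],0],[[8,3,6],0],[[0,0,3],0],[[0,0,0],0]]'

```text
time_s: 70.9
position: [0.4555, 0.0301, 0.2133]
tcp_rot: [[0.35, -0.935, 0.052], [-0.936, -0.352, -0.029], [0.046, -0.038, -0.998]]
force: [-0.3, -0.2, -1.1]
opening: 0.287
```

```bash
python3 - <<'E'
from h import *
tilt();print(delta([.462,.033,.15]))
E
```

```text
t 70.9 pos [0.4555 0.0301 0.2133] F [-0.3 -0.2 -1.1] zaxis [ 0.052 -0.029 -0.998] q [ -9.5  17.  108.   -1.5  51.8  60.8] sum 176.8 op 0.287
[-3.3 -4.7 63.4]
```

send_rows --motion '[[[-2,-3,6],0],[[-1,-2,14],0],[[0,0,18],0],[[0,0,12],0],[[0,0,5],0]]'

```text
time_s: 71.32
position: [0.4634, 0.0362, 0.1562]
tcp_rot: [[0.353, -0.934, 0.055], [-0.934, -0.355, -0.029], [0.046, -0.041, -0.998]]
force: [-0.5, -0.2, -1.3]
opening: 0.287
```

send_rows --motion '[[[0,0,0],0],[[0,0,0],0],[[0,0,0],0],[[0,0,0],0],[[0,0,0],0]]'

```text
time_s: 71.73
position: [0.4633, 0.0389, 0.1559]
tcp_rot: [[0.357, -0.932, 0.054], [-0.933, -0.359, -0.028], [0.045, -0.04, -0.998]]
force: [0.1, -0.2, -1.4]
opening: 0.288
```

```bash
python3 - <<'E'
from h import *
tilt();print(delta([.462,.033,.145]))
c=cam('wrist','w26');cam('scene','s26')
im=cv2.imread('pics/s26.png'); cv2.imwrite('pics/s26c.png',cv2.resize(im[120:240,220:350],None,fx=4.6,fy=4.6,interpolation=cv2.INTER_CUBIC))
E
```

```text
t 71.73 pos [0.4633 0.0389 0.1559] F [ 0.1 -0.2 -1.4] zaxis [ 0.054 -0.028 -0.998] q [ -8.2  23.3 110.6  -1.7  42.9  61.9] sum 176.74 op 0.288
[ 4.6  3.8 10.9]
```

View pics/s26c.png

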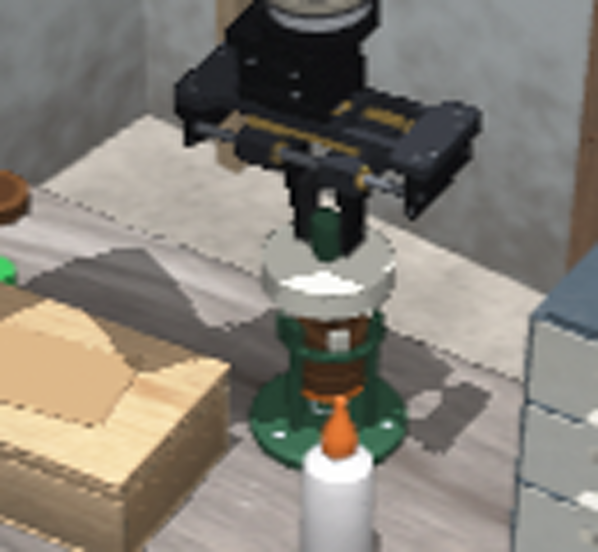

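View pics/w26.png

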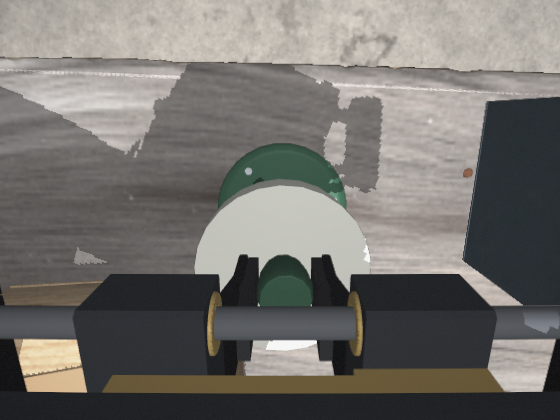

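send_rows --motion '[[[2,2,2],0],[[2,1.5,3],0],[[0.5,0.5,2],0],[[0,0,0],0],[[0,0,0],0]]'

```text
time_s: 72.25
position: [0.4619, 0.0318, 0.1491]
tcp_rot: [[0.356, -0.933, 0.056], [-0.933, -0.358, -0.028], [0.046, -0.042, -0.998]]
force: [0.9, 0.9, -1.5]
opening: 0.287
```

```bash
python3 - <<'E'
from h import *
tilt();print(delta([.462,.033,.122]))
E
```

```text
t 72.25 pos [0.4619 0.0318 0.1491] F [ 0.9  0.9 -1.5] zaxis [ 0.056 -0.028 -0.998] q [ -9.2  23.8 111.4  -1.6  41.4  61. ] sum 176.59 op 0.287
[-2.3  0.6 27.1]
```

send_rows --motion '[[[-0.6,0.2,4],0],[[-0.5,0.2,5],0],[[-0.4,0.2,5],0],[[-0.3,0,4],0],[[-0.2,0,2],0]]'

```text
time_s: 72.67
position: [0.4619, 0.0328, 0.1273]
tcp_rot: [[0.356, -0.933, 0.056], [-0.933, -0.358, -0.028], [0.047, -0.043, -0.998]]
force: [-0.2, 0.5, -0.7]
opening: 0.288
```

```bash
python3 - <<'E'
from h import *
tilt();print(delta([.462,.033,.122]))
cam('scene','s27')
im=cv2.imread('pics/s27.png'); cv2.imwrite('pics/s27c.png',cv2.resize(im[120:240,220:350],None,fx=4.6,fy=4.6,interpolation=cv2.INTER_CUBIC))
E
```

```text
t 72.67 pos [0.4619 0.0328 0.1273] F [-0.2  0.5 -0.7] zaxis [ 0.056 -0.028 -0.998] q [ -9.1  26.2 112.5  -1.8  37.9  61.4] sum 176.56 op 0.288
[-0.4  0.1  5.3]
```

View pics/s27c.png

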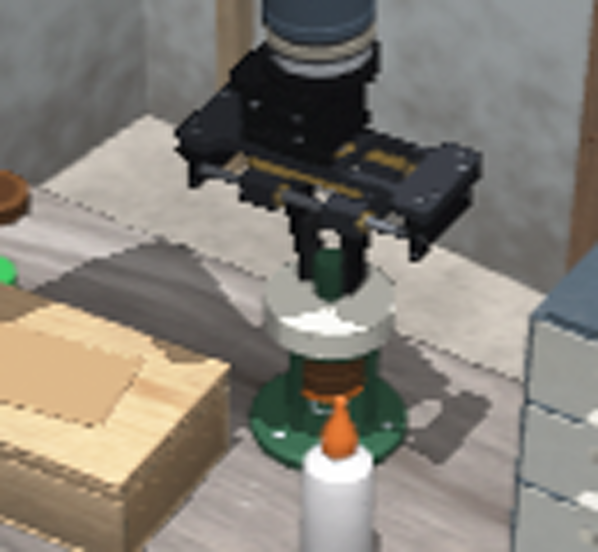

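The cap is going on straight. Down the last 5 mm.

send_rows --motion '[[[-0.1,0,2],0],[[0,0,2],0],[[0,0,1.5],0],[[0,0,0],0],[[0,0,0],0]]'

```text
time_s: 73.13
position: [0.4621, 0.0329, 0.1211]
tcp_rot: [[0.356, -0.933, 0.056], [-0.933, -0.358, -0.028], [0.046, -0.042, -0.998]]
force: [-0.7, 0.1, 1.1]
opening: 0.29
```

send_rows --motion '[[[0,0,0],0],[[0,0,0],0],[[0,0,0],0],[[0,0,0],0],[[0,0,0],0]]' --gripper 0.4

```text
time_s: 73.55
position: [0.4629, 0.0328, 0.1215]
tcp_rot: [[0.356, -0.933, 0.058], [-0.933, -0.358, -0.028], [0.047, -0.044, -0.998]]
force: [0.4, -1.1, 0.3]
opening: 0.558
```

send_rows --motion '[[[0,0,0],0],[[0,0,0],0],[[0,0,0],0],[[0,0,0],0],[[0,0,0],0]]'

```text
time_s: 73.97
position: [0.463, 0.0328, 0.1216]
tcp_rot: [[0.356, -0.933, 0.058], [-0.933, -0.358, -0.029], [0.047, -0.044, -0.998]]
force: [0.4, -0.9, -0.7]
opening: 0.599
```

send_rows --motion '[[[0,0,-3],0],[[0.3,-0.5,-8],0],[[0.5,-1,-15],0],[[1,-1,-22],0],[[1,-1,-28],0]]'

```text
time_s: 74.38
position: [0.4586, 0.0341, 0.1967]
tcp_rot: [[0.356, -0.933, 0.044], [-0.933, -0.358, -0.026], [0.04, -0.031, -0.999]]
force: [-0.2, -0.7, -0.8]
opening: 0.597
```

send_rows --motion '[[[1,-1,-28],0],[[1,-1,-25],0],[[0,0,-20],0],[[0,0,-10],0],[[0,0,0],0]]'

```text
time_s: 74.8
position: [0.4593, 0.0353, 0.2927]
tcp_rot: [[0.356, -0.933, 0.057], [-0.933, -0.358, -0.028], [0.047, -0.044, -0.998]]
force: [-0.7, 0.1, 0.7]
opening: 0.602
```

```bash
python3 - <<'E'
from h import *
tilt()
c=cam('wrist','w28');cam('scene','s28');
overlay(c,[(.462,.033,.111,.045,(255,0,0)),(.462,.033,.141,.013,(0,0,255))],'w28o',None,1.4)
im=cv2.imread('pics/s28.png'); cv2.imwrite('pics/s28c.png',cv2.resize(im[140:350,200:440],None,fx=2.8,fy=2.8,interpolation=cv2.INTER_CUBIC))
c=cam('top','t28')
for d in discs(c): print(d)
E
```

```text
t 74.8 pos [0.4593 0.0353 0.2927] F [-0.7  0.1  0.7] zaxis [ 0.057 -0.028 -0.998] q [ -8.8  10.8 101.4  -1.2  64.2  60.7] sum 176.5 op 0.602
([123.0, 290.0], [203.0, 419.0], 'encl d', 64.1, 'area d', np.float64(58.7))
([386.0, 240.0], [354.0, -349.0], 'encl d', 39.6, 'area d', np.float64(36.6))
([318.0, 242.0], [349.0, -146.0], 'encl d', 52.9, 'area d', np.float64(49.4))
([134.0, 218.0], [414.0, 396.0], 'encl d', 57.4, 'area d', np.float64(53.7))
```

View pics/w28o.png

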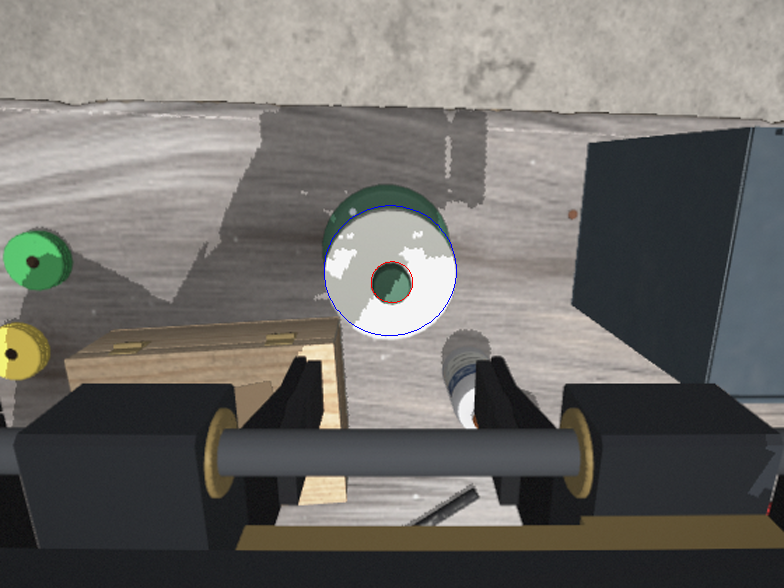

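View pics/s28c.png

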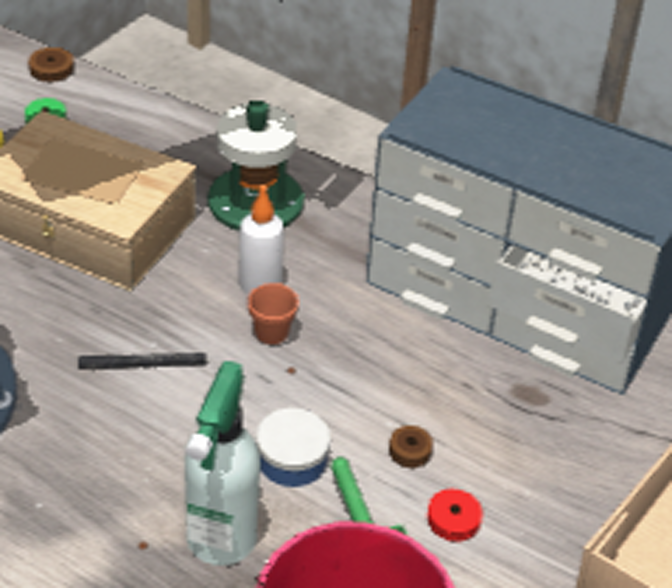

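The cap sits level and centred, matching the overlay at (0.462, 0.033). The small and large discs and the pot, tin and bottle are where they were, and the gripper is clear. Handing in.

```bash
python3 -c "
from h import *
print(bot.hand_in())"
```

```text
the job is handed in; nothing more can be done
None
```

The job is done and handed in at about 75 s. The arm finished clear above the magazine, touching nothing.

- **Cap off:** I lifted the dust cap by its knob and stood it upright on the bench at about (0.472, 0.212).
- **Discs in:** Three medium discs were on the bench: (0.442, 0.300), (0.348, −0.249) and (0.433, −0.418). I pressed each one under the catches.
- **Cap back:** I put the cap back on the magazine.

**Last checks:**
- After the third press, all three catches overlapped the top disc, and its rim matched the 50 mm circle at mouth height (92 mm).
- The cap matched the position expected for a seated cap and looked level.
- The small and large discs measured at their starting places. The pot, tin and bottle showed no movement in the pictures, and I left the coloured look-alikes alone.

**What disagreed or went less well:**
- **Tool tilt:** It drifted during the moves, once to about 22° in free air. I brought it back before gripping any disc, and it stayed within about 6.5° after that.
- **Press depth:** Each press took the disc top about 6–8 mm below the mouth point, deeper than the 3–5 mm asked. The discs still rose back level under the catches.
- **Third press force:** It read 4.7 N where the spring should give about 6 N. The picture afterwards showed the disc held all the same.

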